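# Book tins into stock at the label reader

## Task

Book the labelled tins into stock: stand every one of them that is on the bench on the reader's black strip, its label squarely facing the reader's window. With all of them standing there like that, lift the stylus off its hook, push the reader's small recessed button fully down with its tip for a moment, and hang the stylus back on its hook. After the button press, stand all the tins upright in the shallow blue stock bin and let go of everything, leaving the other things on the bench as they are.

Things in the scene. Friction and masses are not known exactly. Their poses are not given: they have to be found in the camera images.
- tin1: closed plain steel tin, 58 mm diameter, 50 mm tall, 0.25 kg, upright; one of up to three alike. Origin: underside centre, z up. Its +x points out through the middle of its paper label: white with dark bars, 40 mm wide, 34 mm tall, on one side only, with a 16 mm wide white tongue folded over the rim onto the lid, seen from above. None if absent in this run
- tin2: closed plain steel tin, 58 mm diameter, 50 mm tall, 0.25 kg, upright; one of up to three alike. Origin: underside centre, z up. Its +x points out through the middle of its paper label: white with dark bars, 40 mm wide, 34 mm tall, on one side only, with a 16 mm wide white tongue folded over the rim onto the lid, seen from above. None if absent in this run
- tin3: closed plain steel tin, 58 mm diameter, 50 mm tall, 0.25 kg, upright; one of up to three alike. Origin: underside centre, z up. Its +x points out through the middle of its paper label: white with dark bars, 40 mm wide, 34 mm tall, on one side only, with a 16 mm wide white tongue folded over the rim onto the lid, seen from above. None if absent in this run
- reader: fixed label reader. Origin: middle of the flat black strip (70 mm along x, 290 mm along y), bench height; +x points to the window, z up. Grey housing at x 80 to 155 mm, y -180 to 180 mm, 70 mm tall; its dark window faces the strip. At its +y end a button pod, 40 x 50 mm, 60 mm tall, centred at x 62, y 155 mm, with the button hole in its top
- reader_window (a point): middle of the reader's window, 78 mm in +x from the strip's middle, 40 mm above the bench; axes as reader
- button_hole (a point): mouth of the button hole, 15 mm diameter, vertical, in the flat top of the button pod, 60 mm above the bench
- button_top (a point): top of the white round button, 11.6 mm diameter, 10 mm down inside the hole when not pressed; it moves straight down
- button (a joint): button travel in m: 0 released, 0.006 fully down; springs back; about 5 N when fully down
- stylus: stylus hanging upright, 70 g: black handle block 14 (x) x 30 (y) x 40 mm (z), origin at its centre; grip it along y. Below, a steel rod, 10 mm thick for 20 mm, then 6 mm thick, ending 90 mm under the origin. Above, a wire loop in the y-z plane, 28 mm wide, opening 20 mm wide, from 20 to 49.4 mm above the origin
- stylus_tip (a point): lower end of the stylus rod, 90 mm under the stylus's origin
- stylus_loop (a point): inside of the loop's peak, where the wire rests on the hook, 49.4 mm above the stylus's origin
- hook: fixed hook stand: foot 110 x 90 x 12 mm (x -75 to 35 mm), post 12 mm thick on the origin, 195 mm tall. A 6 mm wire hook reaches from the post's top to -x, dips to its seat 56 mm from the post and turns up to its open end 75 mm from it. Origin: bench height, on the post's axis; z up
- hook_seat (a point): top of the hook wire at its dip, 56 mm in -x of the post, 188 mm above the bench; the hook's end, 20 mm further on in -x, rises to 198 mm
- bin: fixed shallow open blue bin, 210 x 210 mm, 25 mm tall, walls 6 mm, inner floor 5 mm above the bench. Origin: centre of its underside, x and y along its sides. It starts empty
- tape: roll of tape lying flat, 90 mm diameter, 36 mm tall; leave alone. Origin: underside centre
- aerosol: spray can, 58 mm diameter, 150 mm tall; leave alone. Origin: underside centre
- smalltin: small low steel tin without a label, 42 mm diameter, 40 mm tall; leave alone. Origin: underside centre

How it is judged:
On the way, in this order (a step that is already met when the one before it is completed fails the run):
1. every tin stands on the reading strip, let go, with its label facing the reader's window (x of tin1 in the frame of reader between -0.026 and 0.026 m and y of tin1 in the frame of reader between -0.13 and 0.13 m and height (world z) of each of tin1, tin2, tin3 below 0.012 m and angle between each of tin1, tin2, tin3's own z axis and vertical below 0.12 rad and angle between the x axis of each of tin1, tin2, tin3 and the x axis of reader, either way round below 0.26 rad and x of reader_window in the frame of tin1 above 0.02 m and linear speed of each of tin1, tin2, tin3 below 0.02 m/s and contact force between each of tin1, tin2, tin3 and the fingers below 0.05 N and x of tin2 in the frame of reader between -0.026 and 0.026 m and y of tin2 in the frame of reader between -0.13 and 0.13 m and x of reader_window in the frame of tin2 above 0.02 m and x of tin3 in the frame of reader between -0.026 and 0.026 m and y of tin3 in the frame of reader between -0.13 and 0.13 m and x of reader_window in the frame of tin3 above 0.02 m), for 0.2 s.
2. with every tin still so, the stylus tip holds the reader's button fully down (value of joint button above 0.0045 m and distance between stylus_tip and button_top below 0.01 m and x of tin1 in the frame of reader between -0.026 and 0.026 m and y of tin1 in the frame of reader between -0.13 and 0.13 m and height (world z) of each of tin1, tin2, tin3 below 0.012 m and angle between each of tin1, tin2, tin3's own z axis and vertical below 0.12 rad and angle between the x axis of each of tin1, tin2, tin3 and the x axis of reader, either way round below 0.26 rad and x of reader_window in the frame of tin1 above 0.02 m and x of tin2 in the frame of reader between -0.026 and 0.026 m and y of tin2 in the frame of reader between -0.13 and 0.13 m and x of reader_window in the frame of tin2 above 0.02 m and x of tin3 in the frame of reader between -0.026 and 0.026 m and y of tin3 in the frame of reader between -0.13 and 0.13 m and x of reader_window in the frame of tin3 above 0.02 m), for 0.15 s.
At the end, for the whole second after the job is handed in: On the strip: tin centres within 26 mm (x) and 130 mm (y) of its middle, labels within 15 degrees of the window; button 4.5 mm down under the stylus tip. At the end every tin is upright on the bin's floor and the stylus hangs in the hook's dip (within 12 mm), all at rest and let go (distance between stylus_loop and hook_seat below 0.012 m and angle between stylus's own z axis and vertical below 0.2 rad and contact force between stylus and hook above 0.2 N and contact force between each of stylus, tin1, tin2, tin3 and the fingers below 0.05 N and linear speed of stylus below 0.03 m/s and x of tin1 in the frame of bin between -0.085 and 0.085 m and y of tin1 in the frame of bin between -0.085 and 0.085 m and height (world z) of each of tin1, tin2, tin3 below 0.015 m and angle between each of tin1, tin2, tin3's own z axis and vertical below 0.12 rad and linear speed of each of tin1, tin2, tin3 below 0.02 m/s and x of tin2 in the frame of bin between -0.085 and 0.085 m and y of tin2 in the frame of bin between -0.085 and 0.085 m and x of tin3 in the frame of bin between -0.085 and 0.085 m and y of tin3 in the frame of bin between -0.085 and 0.085 m); the robot touches nothing.
It fails at once if a bystander (tape, spray can, small tin) is moved more than 5 cm (distance of any of tape, aerosol, smalltin from where it was at the start of the episode above 0.05 m).
Of tin1, tin2, tin3 only 2 to 3 are there at a start; the rules pass over those that are not, and their reading is None.
At some moment in a run one of tin1, tin2, tin3 may be knocked a few centimetres aside while the robot is not near it.
It also fails if it takes over 210 s, if anything falls off the work surface, if the arm or the gripper's body presses on something with over 40 N, if the wrist force passes 120 N, or if a joint passes its speed limit or range.

## Robot

A 7-joint arm with a two-finger parallel gripper is mounted at the origin on the work surface. World frame = base frame: x ahead of the robot, y to its left, z up, the work surface at z = 0. Lengths are in m, angles in rad, forces in N, time in s.
With the tool pointing down it reaches from about 0.4 to 0.85 m from the base axis. Payload 10.4 kg.
Tool frame: the origin (TCP) lies midway between the tips of the shut fingers; the grasp point (between the pads) lies r.grip_point_offset behind it (r.grip_point_offset is the distance from the TCP to the grasp point, in m); z points along the fingers, y is the line along which they close (so a half turn about z gives the same grasp; the last joint's range is limited). The gripper opens to 87 mm and grips with 3 to 60 N. Pads are 19 mm wide; open, the fingers measure 117 mm over their backs; the gripper's body (75 mm by 190 mm) begins 51 mm behind the grasp point.
Start: joints at [1.268, 0.332, -0.065, 1.46, 0.022, 1.35, -0.088], TCP at [0.173, -0.601, 0.223] pointing down, gripper open.
Joint ranges: [-2.6, 2.6], [-0.5, 2.12], [-1.47, 1.34], [0.16, 2.42], [-1.27, 4.41], [0.06, 2.06], [-2.6, 2.6]. Speed limits (rad/s): [2.22, 2.22, 2.79, 2.79, 3.14, 3.14, 3.14].

## Interface

Orientations are given as a unit quaternion [x, y, z, w].
In Python, from bench import r gives the robot as it stands.
- The arm moves only by the tool play_rows, never from a script. Its arguments are lists of equal length, an entry for each row: "claw": the closure, from 0 (fully open) to 1 (shut); "delta_pos": the shift along the tool's x, y, z scaled (see below), a list of three; "delta_rot": the turn, a rotation vector about the tool's x, y, z scaled (see below), a list of three. A call has 1 to 8 rows; each row shifts and turns the commanded pose from where the row before left it, along the tool's axes as they then stand; what a row does not reach is not made up. The controller multiplies each number of a shift by 200 mm and each number of a turn by pi rad. A row lasts 1/10 s, in which the tool goes at most 50 mm and 8.59 degrees, less where a joint would pass 70% of its speed; a pose out of reach is approached as far as the arm can. A call with a number of a shift or a turn outside -1 to 1 is refused whole. A call with a gripper value outside its range is refused whole. The fingers move at their own pace and stop on an object; "squeeze" is the grip in N (left out, the last holds). Time passes only in rows, so rows that do not move let the fingers close. It gives the time, the measured TCP pose, the force, the opening and the grip force at its end, in the units of the state.
- r.read_state(): the state, without advancing time (a new reading comes with each control period).
- r.camera(name): name is "side" or "top"; returns a dict with "pixels" (400x640x3 uint8, red, green, blue), "camera_matrix" (3x3 intrinsics, pixels), "D" ([k1, k2, p1, p2, k3] as OpenCV has them; the pictures are not rectified), "cam_to_world" (4x4, takes a point from camera to world coordinates). Camera axes: x right, y up, looking along -z (the intrinsics and any distortion apply to the point x, -y, -z); pixel columns grow to the right and rows downward; lengths in m; the calibration is good to about 2 mm. A picture is of the moment at which its call begins. There is no depth.
- r.close_job(): hands the job in; it is judged then, once.
The state is a dict: "time": time; "joint_positions": joint angles; "joint_vel": joint speeds; "joint_torque": joint torques, N m; "ee_pos": TCP position; "eef_rot": TCP orientation; "ft_force": force on the tool from outside, world axes, zero at the start; "torque": the same for the moment, N m; "width": finger opening in m; "grip_force": force on a finger pad.
Only numpy, scipy, OpenCV 4.12 (cv2) and the standard library are available. Lean on these libraries where they do the work, as an engineer would, in place of code of your own. Each camera call takes 0.05 s, during which the arm holds its last target. There are 200 camera calls.

## Working session

There is one attempt and no reset: what is moved stays moved. The work goes in short steps, Python scripts to look and compute and a tool call to move; the robot and the scene stay as the last step left them, time stands still between calls to the robot, and variables do not carry over. Pictures are saved under pics/ and viewed, at most 14 in all, crops included, and the job is handed in when it is done.

Besides the shell and the picture viewer there is one more tool, called after "Call:" as name(argument=value, ...) on one line, values as JSON. play_rows: Moves the arm, as the interface text tells. Shifts and turns lie within -1 to 1; 1 stands for 200 mm of shift or pi rad of turn. Its arguments: {"type":"object","properties":{"claw":{"type":"array"},"delta_pos":{"type":"array"},"delta_rot":{"type":"array"},"squeeze":{"type":"number"}},"required":["claw","delta_pos","delta_rot"]}

```bash
ls; mkdir -p pics; python3 - <<'E'
from bench import r
import cv2, numpy as np
print(r.read_state(), r.grip_point_offset)
for n in ("top","side"):
    c=r.camera(n); cv2.imwrite(f"pics/{n}0.png",c["pixels"][:,:,::-1]); np.savez(f"{n}0.npz",**c)
    print(n,c["camera_matrix"],c["D"],np.round(c["cam_to_world"],4))
E
```

```text
pics
{'time': 0.0, 'joint_positions': array([ 1.26836674,  0.33287327, -0.06471132,  1.46096476,  0.02161122,
        1.34990335, -0.08851103]), 'joint_vel': array([-0.00060499, -0.00022284,  0.00099916,  0.00112118, -0.00046637,
       -0.00038643, -0.00085561]), 'joint_torque': array([-2.39172969e-04, -6.23254108e+01,  2.41767301e-02, -3.89898455e+01,
       -6.14799047e-02,  3.99659935e-02,  1.47545711e-04]), 'ee_pos': array([ 0.17250563, -0.60030538,  0.22174191]), 'eef_rot': array([ 9.90225974e-01,  1.39470404e-01, -1.38685187e-04, -7.12969605e-04]), 'ft_force': array([ 0.44871915, -0.98910447, -0.1606906 ]), 'torque': array([ 0.00250251,  0.04885818, -0.00734319]), 'grip_force': 0.0, 'width': 0.08696595873623673} 0.0187
top [[381.80917185   0.         322.29673792]
 [  0.         381.80917185 201.03424721]
 [  0.           0.           1.        ]] [-0.00022811  0.          0.          0.          0.        ] [[ 0.0046  0.9927 -0.1203  0.4649]
 [-1.      0.005   0.0023  0.0137]
 [ 0.0029  0.1203  0.9927  1.016 ]
 [ 0.      0.      0.      1.    ]]
side [[376.20381186   0.         317.80862897]
 [  0.         376.20381186 203.04984687]
 [  0.           0.           1.        ]] [-0.08761841  0.          0.          0.          0.        ] [[ 0.8788  0.3178 -0.356   0.1929]
 [-0.477   0.5676 -0.6711 -0.7236]
 [-0.0112  0.7595  0.6504  0.8382]
 [ 0.      0.      0.      1.    ]]
```

View pics/top0.png

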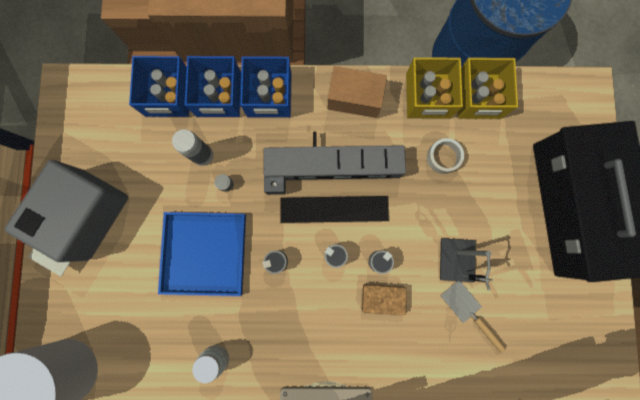

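View pics/side0.png

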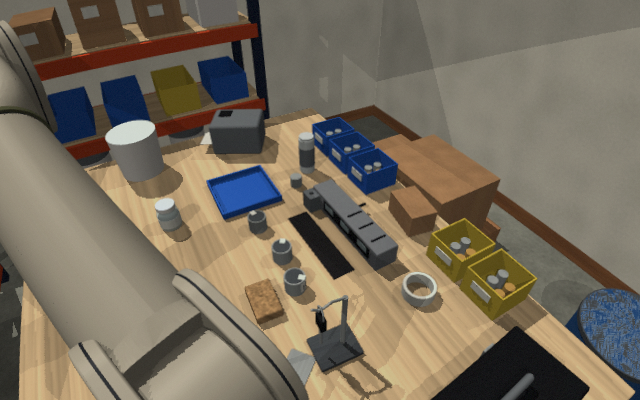

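```bash
cat > h.py <<'E'
import numpy as np, cv2
def load(n,i): return dict(np.load(f"{n}{i}.npz"))
def snap(n,i):
    from bench import r
    c=r.camera(n); np.savez(f"{n}{i}.npz",**c); return c
def ray(c,uv):
    p=cv2.undistortPoints(np.array(uv,float).reshape(-1,1,2),c["camera_matrix"],c["D"])[:,0]
    T=c["cam_to_world"]; d=np.c_[p[:,0],-p[:,1],-np.ones(len(p))]@T[:3,:3].T
    return T[:3,3],d
def onz(c,uv,z):
    o,d=ray(c,uv); return o+d*((z-o[2])/d[:,2])[:,None]
def proj(c,P):
    T=c["cam_to_world"]; q=(np.array(P,float).reshape(-1,3)-T[:3,3])@T[:3,:3]; q=q*[1,-1,-1]
    return cv2.projectPoints(q,np.zeros(3),np.zeros(3),c["camera_matrix"],c["D"])[0][:,0]
def tri(c1,u1,c2,u2):
    o1,d1=ray(c1,u1);o2,d2=ray(c2,u2);d1=d1[0];d2=d2[0]
    s=np.linalg.lstsq(np.c_[d1,-d2],o2-o1,rcond=None)[0]
    a,b=o1+s[0]*d1,o2+s[1]*d2
    return (a+b)/2,np.linalg.norm(a-b)
E
python3 - <<'E'
from h import *
t=load("top",0)["pixels"][:,:,::-1]; s=load("side",0)["pixels"][:,:,::-1]
def up(a,x0,x1,y0,y1,k): return cv2.resize(a[y0:y1,x0:x1],None,fx=k,fy=k,interpolation=cv2.INTER_CUBIC)
cv2.imwrite("pics/a.png",np.vstack([up(t,250,410,140,285,5)[:,:800][:725]])[0:600] if 0 else up(t,255,405,240,280,5))
a=up(t,255,405,240,280,5); b=up(t,430,525,225,300,5); d=up(s,240,310,200,300,5); e=up(s,295,365,290,375,5)
can=np.zeros((600,800,3),np.uint8); can[:200,:750]=a; can[205:580,:475]=b; can[205:600,480:800]=e[:395,:320]
cv2.imwrite("pics/a.png",can)
E
```

```text
(no output)
```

View pics/a.png

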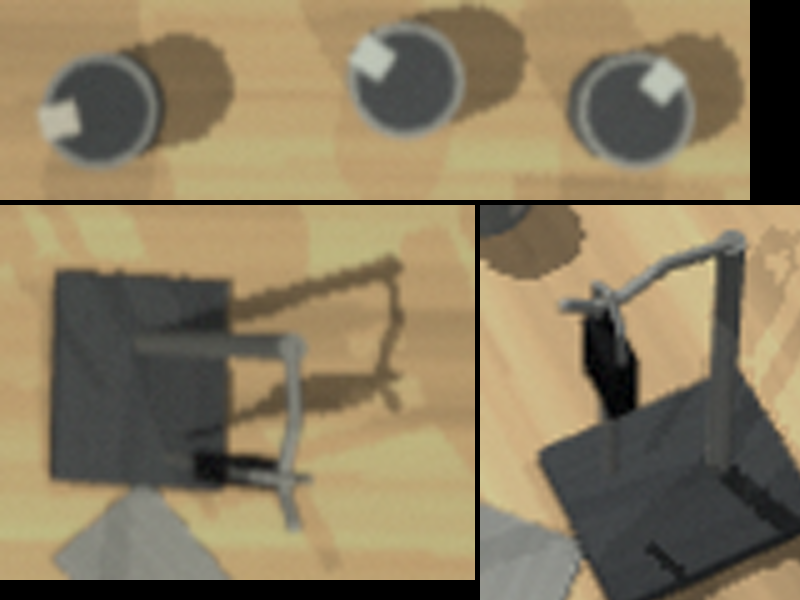

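```bash
cat >> h.py <<'E'
def tins(c,box,k=5,n=9,zt=.05):
    x0,x1,y0,y1=box; im=c["pixels"][y0:y1,x0:x1]
    u=cv2.resize(im,None,fx=k,fy=k,interpolation=cv2.INTER_CUBIC); g=cv2.cvtColor(u,cv2.COLOR_RGB2GRAY)
    R=.029/(c["cam_to_world"][2,3]-zt)*c["camera_matrix"][0,0]*k
    H=cv2.HoughCircles(g,cv2.HOUGH_GRADIENT_ALT,1.5,30,param1=200,param2=.6,minRadius=int(R*.85),maxRadius=int(R*1.15))
    hsv=cv2.cvtColor(u,cv2.COLOR_RGB2HSV); out=[]
    for x,y,rr in ([] if H is None else H[0]):
        m=np.zeros(g.shape,np.uint8); cv2.circle(m,(int(x),int(y)),int(rr*1.05),255,-1)
        w=((hsv[:,:,2]>175)&(hsv[:,:,1]<70)&(m>0)).astype(np.uint8)
        w=cv2.morphologyEx(w,cv2.MORPH_OPEN,np.ones((13,13)))
        M=cv2.moments(w,True)
        to=lambda a,b:[(a+.5)/k-.5+x0,(b+.5)/k-.5+y0]
        P=onz(c,[to(x,y)],zt)[0]
        if M["m00"]<100: out.append((P[:2].round(4),None,rr/R,M["m00"])); continue
        Q=onz(c,[to(M["m10"]/M["m00"],M["m01"]/M["m00"])],zt)[0]; d=Q-P
        out.append((P[:2].round(4),round(float(np.degrees(np.arctan2(d[1],d[0]))),1),round(float(np.hypot(*d[:2]))*1e3,1),round(float(rr/R),2)))
    return out
def blob(mask):
    cs=cv2.findContours(mask.astype(np.uint8),cv2.RETR_EXTERNAL,cv2.CHAIN_APPROX_NONE)[0]
    return max(cs,key=cv2.contourArea)[:,0,:].astype(float)
def rect(P):
    (x,y),s,a=cv2.minAreaRect((P[:,:2]*1000).astype(np.float32)); return round(x,1),round(y,1),np.round(s,1),round(a,1)
E
python3 - <<'E'
from h import *
c=load("top",0); im=c["pixels"]; hsv=cv2.cvtColor(im,cv2.COLOR_RGB2HSV)
for t in tins(c,(255,405,235,285)): print(t)
def sub(m,x0,x1,y0,y1):
    q=np.zeros(m.shape,bool); q[y0:y1,x0:x1]=m[y0:y1,x0:x1]; return q
st=blob(sub(hsv[:,:,2]<50,272,400,190,228)); print("strip",rect(onz(c,st,0)))
bl=blob(sub((hsv[:,:,1]>120)&(hsv[:,:,0]>95)&(hsv[:,:,0]<130),150,255,200,305)); print("bin top",rect(onz(c,bl,.025)))
ft=blob(sub((hsv[:,:,2]<90)&(hsv[:,:,1]<60),435,478,232,290)); print("foot",rect(onz(c,ft,.012)))
k=6
t=cv2.resize(im[135:200,255:330],None,fx=5,fy=5,interpolation=cv2.INTER_CUBIC)
s=load("side",0)["pixels"]; s2=cv2.resize(s[175:215,290:350],None,fx=6,fy=6,interpolation=cv2.INTER_CUBIC)
can=np.zeros((330,760,3),np.uint8); can[:325,:375]=t; can[:240,385:745]=s2
cv2.imwrite("pics/b.png",can[:,:,::-1])
E
```

```text
(array([0.4304, 0.1297]), 107.5, 21.4, 0.94)
(array([ 0.4294, -0.1388]), -39.9, 20.1, 1.03)
(array([ 0.4294, -0.1388]), -39.4, 19.2, 0.88)
(array([0.4387, 0.0901]), None, np.float64(0.9590498808447472), 0.0)
(array([ 0.4565, -0.0556]), None, np.float64(0.931655459603631), 0.0)
strip (567.7, -20.6, array([ 64.1, 284.8]), 1.3)
bin top (449.0, 320.2, array([211.2, 207.8]), 88.9)
foot (434.2, -344.6, array([ 96.9, 107.9]), 86.3)
```

View pics/b.png

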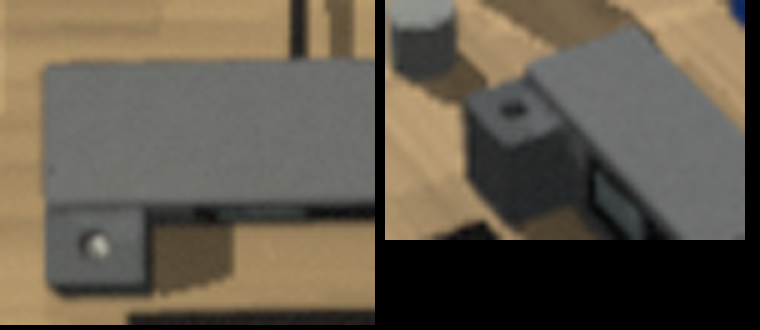

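```bash
python3 - <<'E'
from h import *
c=load("top",0); s=load("side",0)
print("hole top",onz(c,[[274.1,183.9]],.06), "tri",tri(c,[274.1,183.9],s,[311.3,193.2]))
print("tinB",onz(c,[[336.1,255.7],[329.6,251.6]],.05))
print("post top",tri(c,[487.9,252.9],s,[345.6,297.3]))  # 
print("hook end", tri(c,[488.5,289.3],s,[313.0,311.0]))
print("loop top z192",onz(c,[[486.9,279.2]],.19), onz(s,[[320.4,308.6]],.19))
im=c["pixels"];hsv=cv2.cvtColor(im,cv2.COLOR_RGB2HSV)
m=(hsv[225:300,430:525,2]<30); 
def sub(m,x0,x1,y0,y1):
    q=np.zeros(m.shape,bool); q[y0:y1,x0:x1]=m[y0:y1,x0:x1]; return q
a=blob(sub(hsv[:,:,2]<40,464,490,268,286)); print("handle top px",a.min(0),a.max(0),a.mean(0))
h2=cv2.cvtColor(s["pixels"],cv2.COLOR_RGB2HSV)
b=blob(sub(h2[:,:,2]<25,310,335,300,340)); print("handle side px",b.min(0),b.max(0),b.mean(0))
print(proj(c,[[.398,-.387,.1586],[.398,-.387,.1186]]),proj(s,[[.398,-.387,.1586],[.398,-.387,.1186]]))
print("foot corners",onz(c,[[440.7,238.3],[476,240.3],[475.5,282.3],[440,280.5]],.012))
print("reader corners",onz(c,[[263.8,147.6],[264,175.7]],.07))
E
```

```text
hole top [[0.62389555 0.13386033 0.06      ]] tri (array([0.62401423, 0.13388091, 0.05965374]), np.float64(0.0001297331071229963))
tinB [[ 0.44418473 -0.02376425  0.05      ]
 [ 0.45429316 -0.00745508  0.05      ]]
post top (array([ 0.45500642, -0.34448531,  0.18981103]), np.float64(0.0008319141625111312))
hook end (array([ 0.37949691, -0.3416918 ,  0.19161279]), np.float64(0.002757008683833176))
loop top z192 [[ 0.39911409 -0.33944909  0.19      ]] [[ 0.39690306 -0.34340741  0.19      ]]
handle top px [469. 274.] [483. 280.] [475.02857143 276.68571429]
handle side px [316. 312.] [325. 331.] [320.5        321.17241379]
[[502.28919363 278.63015029]
 [494.15196114 277.22241921]] [[331.52380973 333.61161913]
 [331.25168123 343.67227052]]
foot corners [[ 0.48976508 -0.29932633  0.012     ]
 [ 0.48498378 -0.39170438  0.012     ]
 [ 0.37692566 -0.38567798  0.012     ]
 [ 0.38109752 -0.29396542  0.012     ]]
reader corners [[0.71538754 0.1605816  0.07      ]
 [0.64298641 0.15840807 0.07      ]]
```

```bash
cat > m.py <<'E'
import sys, numpy as np
from scipy.spatial.transform import Rotation as R
from bench import r
# usage: m.py x y z psi_deg  -> turn rows first, then shift in the turned tool axes
x,y,z,psi=map(float,sys.argv[1:5])
s=r.read_state(); C=R.from_quat(s["eef_rot"])
D=R.from_euler("z",psi,degrees=True)*R.from_euler("x",180,degrees=True)
w=(C.inv()*D).as_rotvec(); n=max(1,int(np.ceil(np.degrees(np.linalg.norm(w))/8.4)))
d=D.inv().apply(np.array([x,y,z])-s["ee_pos"])/.2
xa=C.apply([1,0,0])
print("t",round(s["time"],2),"pos",s["ee_pos"].round(4),"psi",round(np.degrees(np.arctan2(xa[1],xa[0])),1),"tilt",round(np.degrees(np.arccos(-C.apply([0,0,1])[2])),2),"w",round(s["width"],4),"grip",round(s["grip_force"],1),"ft",s["ft_force"].round(1))
print("turn rows",n,"each",(w/np.pi/n).round(4),"| shift total",d.round(4),"rows>=",int(np.ceil(np.linalg.norm(d[:2])/.24)),"| now-axes shift",(C.inv().apply(np.array([x,y,z])-s["ee_pos"])/.2).round(4))
E
python3 m.py .4294 -.1388 .12 20
```

```text
t 0.1 pos [ 0.1725 -0.6004  0.2218] psi 16.0 tilt 0.07 w 0.087 grip 0.0 ft [ 0.3  0.2 -0.3]
turn rows 1 each [-0.0004  0.     -0.022 ] | shift total [ 1.9964 -1.7294  0.5092] rows>= 12 | now-axes shift [ 1.872  -1.8627  0.5113]
```

Call:
play_rows(claw=[0,0,0,0,0,0,0,0], delta_pos=[[0,0,-0.1],[0.15,-0.13,0],[0.15,-0.13,0],[0.15,-0.13,0],[0.15,-0.13,0],[0.15,-0.13,0],[0.15,-0.13,0],[0.15,-0.13,0]], delta_rot=[[0,0,-0.022],[0,0,0],[0,0,0],[0,0,0],[0,0,0],[0,0,0],[0,0,0],[0,0,0]], squeeze=20)

```text
time: 0.9
ee_pos: [0.3082, -0.3563, 0.2423]
eef_rot: [0.985, 0.174, -0.0, -0.0]
ft_force: [0.3, -0.3, 0.3]
width: 0.087
grip_force: 0.0
```

Call:
play_rows(claw=[0,0,0,0,0,0,0,0], delta_pos=[[0.15,-0.13,0],[0.15,-0.13,0],[0.15,-0.13,0.1],[0.15,-0.13,0.1],[0.15,-0.13,0.1],[0.15,-0.13,0.1],[0.04,-0.04,0.1],[0,0,0.1]], delta_rot=[[0,0,0],[0,0,0],[0,0,0],[0,0,0],[0,0,0],[0,0,0],[0,0,0],[0,0,0]])

```text
time: 1.7
ee_pos: [0.4291, -0.1371, 0.1217]
eef_rot: [0.984, 0.176, 0.0, -0.0]
ft_force: [-0.9, -1.0, 0.2]
width: 0.0873
grip_force: 0.0
```

```bash
python3 m.py .4294 -.1388 .018 20
```

```text
t 1.7 pos [ 0.4291 -0.1371  0.1217] psi 20.2 tilt 0.03 w 0.0873 grip 0.0 ft [-0.9 -1.   0.2]
turn rows 1 each [-0.0001 -0.0001  0.0012] | shift total [-0.0014  0.0085  0.5186] rows>= 1 | now-axes shift [-0.0016  0.0087  0.5186]
```

Call:
play_rows(claw=[0,0,0,0,0.6,0.6,0.6,0.6], delta_pos=[[0,0.008,0.13],[0,0,0.13],[0,0,0.13],[0,0,0.128],[0,0,0],[0,0,0],[0,0,0],[0,0,0]], delta_rot=[[0,0,0],[0,0,0],[0,0,0],[0,0,0],[0,0,0],[0,0,0],[0,0,0],[0,0,0]])

```text
time: 2.5
ee_pos: [0.4298, -0.1414, 0.0202]
eef_rot: [0.985, 0.174, 0.001, 0.001]
ft_force: [0.9, 0.3, -0.3]
width: 0.0627
grip_force: 1.1
```

```bash
python3 m.py .5699 -.1156 .12 61
```

```text
t 2.5 pos [ 0.4298 -0.1414  0.0202] psi 20.0 tilt 0.13 w 0.0627 grip 1.1 ft [ 0.9  0.3 -0.3]
turn rows 5 each [ 0.0001 -0.0001 -0.0456] | shift total [ 0.4523  0.5504 -0.499 ] rows>= 3 | now-axes shift [ 0.7032  0.1192 -0.4978]
```

Call:
play_rows(claw=[1,1,1,1,1], delta_pos=[[0,0,0],[0,0,0],[0,0,0],[0,0,0],[0,0,0]], delta_rot=[[0,0,0],[0,0,0],[0,0,0],[0,0,0],[0,0,0]])

```text
time: 3.0
ee_pos: [0.4296, -0.1411, 0.02]
eef_rot: [0.985, 0.174, 0.001, 0.0]
ft_force: [-2.2, 1.4, 7.2]
width: 0.0576
grip_force: 20.0
```

Call:
play_rows(claw=[1,1,1,1,1,1,1,1], delta_pos=[[0,0,-0.06],[0,0,-0.1],[0,0,-0.14],[0,0,-0.1],[0,0,-0.1],[0,0,0],[0,0,0],[0,0,0]], delta_rot=[[0,0,0],[0,0,0],[0,0,0],[0,0,-0.0456],[0,0,-0.0456],[0,0,-0.0456],[0,0,-0.0456],[0,0,-0.0456]])

```text
time: 3.8
ee_pos: [0.4288, -0.141, 0.1198]
eef_rot: [0.86, 0.51, 0.0, 0.0]
ft_force: [0.1, -0.0, -2.7]
width: 0.0578
grip_force: 20.0
```

```bash
python3 m.py .5699 -.1156 .06 61
```

```text
t 3.8 pos [ 0.4288 -0.141   0.1198] psi 61.4 tilt 0.04 w 0.0578 grip 20.0 ft [ 0.1 -0.  -2.7]
turn rows 1 each [0.0002 0.0001 0.0021] | shift total [0.4533 0.5556 0.2991] rows>= 3 | now-axes shift [0.4498 0.5583 0.2994]
```

Call:
play_rows(claw=[1,1,1,1,1,1,1,1], delta_pos=[[0.09,0.11,0],[0.13,0.16,0],[0.13,0.16,0],[0.1,0.128,0],[0,0,0.1],[0,0,0.15],[0,0,0.12],[0,0,0.05]], delta_rot=[[0,0,0.002],[0,0,0],[0,0,0],[0,0,0],[0,0,0],[0,0,0],[0,0,0],[0,0,0]])

```text
time: 4.6
ee_pos: [0.5687, -0.1171, 0.0332]
eef_rot: [0.863, 0.505, -0.001, -0.001]
ft_force: [-0.3, 0.8, -2.9]
width: 0.0575
grip_force: 20.0
```

```bash
python3 m.py .5699 -.1156 .0205 61
```

```text
t 4.6 pos [ 0.5687 -0.1171  0.0332] psi 60.7 tilt 0.2 w 0.0575 grip 20.0 ft [-0.3  0.8 -2.9]
turn rows 1 each [-0.001   0.0004 -0.0018] | shift total [0.0094 0.0018 0.0635] rows>= 1 | now-axes shift [0.0095 0.002  0.0634]
```

Call:
play_rows(claw=[1,1,1,0.1,0.1,0.1,0.1,0.1], delta_pos=[[0.005,0,0.035],[0,0,0.025],[0,0,0],[0,0,0],[0,0,0],[0,0,0],[0,0,0],[0,0,0]], delta_rot=[[0,0,0],[0,0,0],[0,0,0],[0,0,0],[0,0,0],[0,0,0],[0,0,0],[0,0,0]])

```text
time: 5.4
ee_pos: [0.5709, -0.1162, 0.0232]
eef_rot: [0.863, 0.505, 0.0, 0.0]
ft_force: [0.8, -1.4, 0.8]
width: 0.0776
grip_force: 0.0
```

Call:
play_rows(claw=[0.1,0.1,0.1,0.1,0,0,0,0], delta_pos=[[0,0,-0.1],[0,0,-0.15],[0,0,-0.15],[0,0,-0.1],[0,0,0],[0,0,0],[0,0,0],[0,0,0]], delta_rot=[[0,0,0],[0,0,0],[0,0,0],[0,0,-0.046],[0,0,-0.046],[0,0,-0.046],[0,0,-0.046],[0,0,-0.046]])

```text
time: 6.2
ee_pos: [0.5707, -0.1162, 0.1231]
eef_rot: [0.627, 0.779, -0.0, 0.0]
ft_force: [0.0, -0.4, 0.7]
width: 0.0867
grip_force: 0.0
```

```bash
python3 m.py .4442 -.0238 .12 148
```

```text
t 6.2 pos [ 0.5707 -0.1162  0.1231] psi 102.4 tilt 0.01 w 0.0867 grip 0.0 ft [ 0.  -0.4  0.7]
turn rows 6 each [ 0.      0.     -0.0422] | shift total [0.7812 0.0564 0.0154] rows>= 4 | now-axes shift [ 0.587  -0.5186  0.0152]
```

Call:
play_rows(claw=[0,0,0,0,0,0], delta_pos=[[0,0,0],[0,0,0],[0,0,0],[0,0,0],[0,0,0],[0,0,0]], delta_rot=[[0,0,-0.0422],[0,0,-0.0422],[0,0,-0.0422],[0,0,-0.0422],[0,0,-0.0422],[0,0,-0.0422]])

```text
time: 6.8
ee_pos: [0.5707, -0.1162, 0.123]
eef_rot: [0.276, 0.961, -0.0, 0.0]
ft_force: [-0.7, -0.1, 0.2]
width: 0.0869
grip_force: 0.0
```

Call:
play_rows(claw=[0,0,0,0,0,0], delta_pos=[[0.12,0.01,0],[0.2,0.015,0],[0.2,0.015,0],[0.16,0.011,0],[0.1,0.005,0],[0,0,0]], delta_rot=[[0,0,0],[0,0,0],[0,0,0],[0,0,0],[0,0,0],[0,0,0]])

```text
time: 7.4
ee_pos: [0.4433, -0.0222, 0.123]
eef_rot: [0.278, 0.961, -0.001, 0.0]
ft_force: [0.6, -0.5, 0.8]
width: 0.0869
grip_force: 0.0
```

```bash
python3 m.py .4442 -.0238 .0195 148; python3 - <<'E'
from h import *
c=snap("top",1); cv2.imwrite("pics/t1.png",c["pixels"][120:320,230:530,::-1])
E
```

```text
t 7.4 pos [ 0.4433 -0.0222  0.123 ] psi 147.8 tilt 0.15 w 0.0869 grip 0.0 ft [ 0.6 -0.5  0.8]
turn rows 1 each [-0.0008  0.0003 -0.0013] | shift total [-0.0081 -0.0045  0.5173] rows>= 1 | now-axes shift [-0.0076 -0.0032  0.5173]
```

View pics/t1.png

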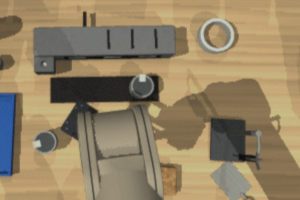

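Call:
play_rows(claw=[0,0,0,0,1,1,1,1], delta_pos=[[-0.008,-0.004,0.13],[0,0,0.13],[0,0,0.13],[0,0,0.126],[0,0,0],[0,0,0],[0,0,0],[0,0,0]], delta_rot=[[0,0,0],[0,0,0],[0,0,0],[0,0,0],[0,0,0],[0,0,0],[0,0,0],[0,0,0]])

```text
time: 8.25
ee_pos: [0.4469, -0.025, 0.0209]
eef_rot: [0.279, 0.96, -0.0, 0.001]
ft_force: [0.4, 0.0, 0.3]
width: 0.0628
grip_force: 0.0
```

Call:
play_rows(claw=[1,1,1,1,1,1,1,1], delta_pos=[[0,0,0],[0,0,0],[0,0,0],[0,0,0],[0,0,-0.05],[0,0,-0.15],[0,0,-0.15],[0,0,-0.15]], delta_rot=[[0,0,0],[0,0,0],[0,0,0],[0,0,0],[0,0,0],[0,0,0],[0,0,0],[0,0,0]])

```text
time: 9.05
ee_pos: [0.4454, -0.0243, 0.1212]
eef_rot: [0.278, 0.961, 0.0, -0.0]
ft_force: [1.0, -1.7, -2.3]
width: 0.0572
grip_force: 20.0
```

```bash
python3 m.py .5677 -.0206 .0205 91.3
```

```text
t 9.05 pos [ 0.4454 -0.0243  0.1212] psi 147.7 tilt 0.03 w 0.0572 grip 20.0 ft [ 1.  -1.7 -2.3]
turn rows 7 each [-0.     -0.      0.0448] | shift total [0.0048 0.6118 0.5033] rows>= 3 | now-axes shift [-0.5072  0.3427  0.503 ]
```

Call:
play_rows(claw=[1,1,1,1,1,1,1], delta_pos=[[0,0,0],[0,0,0],[0,0,0],[0,0,0],[0,0,0],[0,0,0],[0,0,0]], delta_rot=[[0,0,0.0448],[0,0,0.0448],[0,0,0.0448],[0,0,0.0448],[0,0,0.0448],[0,0,0.0448],[0,0,0.0448]])

```text
time: 9.75
ee_pos: [0.4456, -0.0246, 0.1202]
eef_rot: [0.702, 0.713, -0.0, 0.0]
ft_force: [0.3, -0.6, -2.4]
width: 0.0578
grip_force: 20.0
```

Call:
play_rows(claw=[1,1,1,1,1,1,1,1], delta_pos=[[0,0.12,0],[0,0.18,0],[0.005,0.18,0],[0,0.13,0],[0,0,0.12],[0,0,0.18],[0,0,0.15],[0,0,0]], delta_rot=[[0,0,0],[0,0,0],[0,0,0],[0,0,0],[0,0,0],[0,0,0],[0,0,0],[0,0,0]])

```text
time: 10.55
ee_pos: [0.5649, -0.0215, 0.0266]
eef_rot: [0.7, 0.714, -0.002, -0.003]
ft_force: [-0.5, -0.2, -1.6]
width: 0.0578
grip_force: 20.0
```

```bash
python3 m.py .5677 -.0206 .0205 91.3
```

```text
t 10.55 pos [ 0.5649 -0.0215  0.0266] psi 91.2 tilt 0.38 w 0.0578 grip 20.0 ft [-0.5 -0.2 -1.6]
turn rows 1 each [-0.0021 -0.0003 -0.0005] | shift total [0.0041 0.0143 0.0307] rows>= 1 | now-axes shift [0.0041 0.0145 0.0306]
```

Call:
play_rows(claw=[1,1,1,0.15,0.15,0.15,0.15,0.15], delta_pos=[[0,0.008,0.02],[0,0,0.015],[0,0,0],[0,0,0],[0,0,0],[0,0,0],[0,0,0],[0,0,0]], delta_rot=[[0,0,0],[0,0,0],[0,0,0],[0,0,0],[0,0,0],[0,0,0],[0,0,0],[0,0,0]])

```text
time: 11.35
ee_pos: [0.5695, -0.0212, 0.0229]
eef_rot: [0.7, 0.714, 0.0, 0.0]
ft_force: [-0.5, 0.4, 0.2]
width: 0.0735
grip_force: 0.0
```

Call:
play_rows(claw=[0.15,0.15,0.15,0.15,0,0,0,0], delta_pos=[[0,0,-0.1],[0,0,-0.15],[0,0,-0.15],[0,0,-0.1],[0,0,0],[0,0,0],[0,0,0],[0,0,0]], delta_rot=[[0,0,0],[0,0,0],[0,0,0],[0,0,-0.046],[0,0,-0.046],[0,0,-0.046],[0,0,-0.046],[0,0,-0.046]])

```text
time: 12.15
ee_pos: [0.5694, -0.0212, 0.1228]
eef_rot: [0.399, 0.917, -0.0, 0.0]
ft_force: [0.0, 0.3, -0.1]
width: 0.0864
grip_force: 0.0
```

```bash
python3 - <<'E'
from h import *
c=snap("top",2); a=c["pixels"][180:290,245:415]
cv2.imwrite("pics/t2.png",cv2.resize(a,None,fx=4,fy=4,interpolation=cv2.INTER_CUBIC)[:,:,::-1])
for t in tins(c,(245,415,180,290)): print(t)
E
python3 m.py .43 .13 .12 196
```

```text
(array([0.4291, 0.133 ]), 106.1, 19.1, 0.91)
t 12.2 pos [ 0.5694 -0.0214  0.1227] psi 133.4 tilt 0.02 w 0.0866 grip 0.0 ft [-0.2 -0.2 -0.7]
turn rows 8 each [-0.     -0.     -0.0434] | shift total [0.4612 0.9196 0.0134] rows>= 5 | now-axes shift [1.0286 0.0144 0.0133]
```

View pics/t2.png

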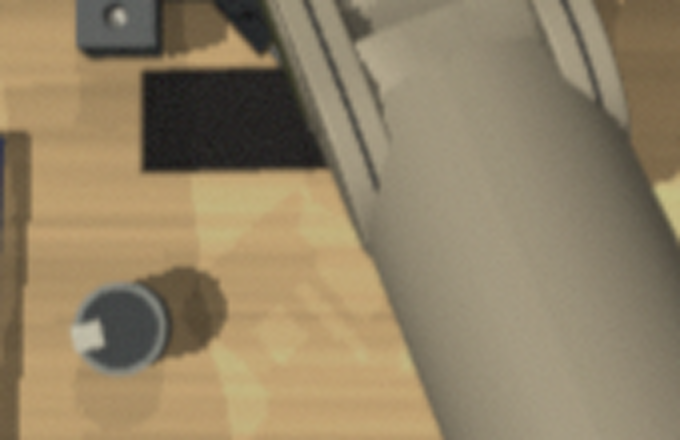

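Call:
play_rows(claw=[0,0,0,0,0,0,0,0], delta_pos=[[0,0,0],[0,0,0],[0,0,0],[0,0,0],[0,0,0],[0,0,0],[0,0,0],[0,0,0]], delta_rot=[[0,0,-0.0434],[0,0,-0.0434],[0,0,-0.0434],[0,0,-0.0434],[0,0,-0.0434],[0,0,-0.0434],[0,0,-0.0434],[0,0,-0.0434]])

```text
time: 13.0
ee_pos: [0.5694, -0.0212, 0.1227]
eef_rot: [-0.133, 0.991, -0.0, -0.0]
ft_force: [0.7, -0.4, -0.1]
width: 0.0873
grip_force: 0.0
```

Call:
play_rows(claw=[0,0,0,0,0,0,0], delta_pos=[[0.06,0.12,0],[0.09,0.18,0],[0.09,0.18,0],[0.09,0.18,0],[0.08,0.16,0],[0.05,0.11,0],[0,0,0]], delta_rot=[[0,0,0],[0,0,0],[0,0,0],[0,0,0],[0,0,0],[0,0,0],[0,0,0]])

```text
time: 13.7
ee_pos: [0.4302, 0.1368, 0.1229]
eef_rot: [-0.132, 0.991, -0.001, 0.0]
ft_force: [1.0, 0.3, 1.1]
width: 0.0872
grip_force: 0.0
```

```bash
python3 m.py .4295 .132 .0195 196
```

```text
t 13.7 pos [0.4302 0.1368 0.1229] psi -164.8 tilt 0.11 w 0.0872 grip 0.0 ft [1.  0.3 1.1]
turn rows 1 each [-0.0006  0.     -0.0045] | shift total [ 0.0101 -0.0221  0.5169] rows>= 1 | now-axes shift [ 0.0099 -0.0213  0.5169]
```

Call:
play_rows(claw=[0,0,0,0,1,1,1,1], delta_pos=[[0.01,-0.022,0.13],[0,0,0.13],[0,0,0.13],[0,0,0.126],[0,0,0],[0,0,0],[0,0,0],[0,0,0]], delta_rot=[[0,0,-0.0045],[0,0,0],[0,0,0],[0,0,0],[0,0,0],[0,0,0],[0,0,0],[0,0,0]])

```text
time: 14.5
ee_pos: [0.4323, 0.1297, 0.0206]
eef_rot: [-0.138, 0.99, -0.0, 0.001]
ft_force: [-0.9, -0.5, 1.0]
width: 0.0628
grip_force: 0.0
```

Call:
play_rows(claw=[1,1,1,1,1,1,1,1], delta_pos=[[0,0,0],[0,0,0],[0,0,0],[0,0,0],[0,0,-0.05],[0,0,-0.15],[0,0,-0.15],[0,0,-0.15]], delta_rot=[[0,0,0],[0,0,0],[0,0,0],[0,0,0],[0,0,0],[0,0,0],[0,0,0],[0,0,0]])

```text
time: 15.3
ee_pos: [0.4308, 0.1298, 0.1209]
eef_rot: [-0.139, 0.99, 0.0, -0.0]
ft_force: [-0.5, -1.0, -1.0]
width: 0.0574
grip_force: 20.1
```

```bash
python3 m.py .5655 .0744 .0215 91.3
```

```text
t 15.3 pos [0.4308 0.1298 0.1209] psi -164.1 tilt 0.05 w 0.0574 grip 20.1 ft [-0.5 -1.  -1. ]
turn rows 13 each [-0.     -0.      0.0447] | shift total [-0.2925  0.6669  0.4968] rows>= 4 | now-axes shift [-0.5718 -0.4516  0.4962]
```

Call:
play_rows(claw=[1,1,1,1,1,1,1,1], delta_pos=[[0,0,0],[0,0,0],[0,0,0],[0,0,0],[0,0,0],[0,0,0],[0,0,0],[0,0,0]], delta_rot=[[0,0,0.0447],[0,0,0.0447],[0,0,0.0447],[0,0,0.0447],[0,0,0.0447],[0,0,0.0447],[0,0,0.0447],[0,0,0.0447]])

```text
time: 16.1
ee_pos: [0.431, 0.1298, 0.1199]
eef_rot: [0.413, 0.911, -0.0, 0.0]
ft_force: [-0.1, 0.5, -2.1]
width: 0.0575
grip_force: 20.0
```

Call:
play_rows(claw=[1,1,1,1,1], delta_pos=[[0,0,0],[0,0,0],[0,0,0],[0,0,0],[0,0,0]], delta_rot=[[0,0,0.0447],[0,0,0.0447],[0,0,0.0447],[0,0,0.0447],[0,0,0.0447]])

```text
time: 16.6
ee_pos: [0.4311, 0.1298, 0.1199]
eef_rot: [0.701, 0.713, -0.0, 0.0]
ft_force: [0.0, 0.2, -2.1]
width: 0.0579
grip_force: 20.0
```

Call:
play_rows(claw=[1,1,1,1,1,1,1,1], delta_pos=[[-0.05,0.12,0],[-0.08,0.18,0],[-0.08,0.18,0],[-0.08,0.187,0],[0,0,0.12],[0,0,0.18],[0,0,0.14],[0,0,0]], delta_rot=[[0,0,0],[0,0,0],[0,0,0],[0,0,0],[0,0,0],[0,0,0],[0,0,0],[0,0,0]])

```text
time: 17.4
ee_pos: [0.5634, 0.0741, 0.0286]
eef_rot: [0.699, 0.715, -0.002, -0.002]
ft_force: [-0.3, 0.5, -2.6]
width: 0.058
grip_force: 20.1
```

```bash
python3 m.py .5655 .0744 .0215 91.3
```

```text
t 17.4 pos [0.5634 0.0741 0.0286] psi 91.3 tilt 0.36 w 0.058 grip 20.1 ft [-0.3  0.5 -2.6]
turn rows 1 each [-0.002  -0.      0.0001] | shift total [0.0013 0.0105 0.0355] rows>= 1 | now-axes shift [0.0013 0.0108 0.0354]
```

Call:
play_rows(claw=[1,1,1,0.15,0.15,0.15,0.15,0.15], delta_pos=[[0,0.005,0.02],[0,0,0.02],[0,0,0],[0,0,0],[0,0,0],[0,0,0],[0,0,0],[0,0,0]], delta_rot=[[0,0,0],[0,0,0],[0,0,0],[0,0,0],[0,0,0],[0,0,0],[0,0,0],[0,0,0]])

```text
time: 18.2
ee_pos: [0.5671, 0.0748, 0.0237]
eef_rot: [0.699, 0.715, 0.0, 0.0]
ft_force: [-0.2, -0.3, -0.1]
width: 0.0737
grip_force: 0.0
```

Call:
play_rows(claw=[0.15,0.15,0.15,0.15,0.15,0.15,0.15,0.15], delta_pos=[[0,0,-0.1],[0,0,-0.15],[0,0,-0.2],[0,0,-0.2],[0,0,-0.2],[0,0,-0.2],[0,0,0],[0,0,0]], delta_rot=[[0,0,0],[0,0,0],[0,0,0],[0,0,0.046],[0,0,0.046],[0,0,0.046],[0,0,0.046],[0,0,0.046]])

```text
time: 19.0
ee_pos: [0.5676, 0.0751, 0.235]
eef_rot: [0.908, 0.419, 0.001, 0.001]
ft_force: [-0.3, -0.4, -1.4]
width: 0.0739
grip_force: 0.0
```

```bash
python3 m.py .33 -.342 .23 -2.5
```

```text
t 19.0 pos [0.5676 0.0751 0.235 ] psi 49.6 tilt 0.15 w 0.0739 grip 0.0 ft [-0.3 -0.4 -1.4]
turn rows 7 each [ 0.0001 -0.0001  0.0413] | shift total [-1.0959  2.1351  0.0252] rows>= 10 | now-axes shift [-2.3578  0.4479  0.0225]
```

Call:
play_rows(claw=[0.15,0.15,0.15,0.15,0.15,0.15,0.15], delta_pos=[[0,0,-0.05],[0,0,0],[0,0,0],[0,0,0],[0,0,0],[0,0,0],[0,0,0]], delta_rot=[[0,0,0.0413],[0,0,0.0413],[0,0,0.0413],[0,0,0.0413],[0,0,0.0413],[0,0,0.0413],[0,0,0.0413]])

```text
time: 19.7
ee_pos: [0.567, 0.0749, 0.2435]
eef_rot: [1.0, -0.021, -0.0, 0.0]
ft_force: [0.4, 0.2, 0.1]
width: 0.0737
grip_force: 0.0
```

Call:
play_rows(claw=[0.15,0.15,0.15,0.15,0.15,0.15,0.15,0.15], delta_pos=[[-0.05,0.1,0],[-0.09,0.18,0],[-0.1,0.2,0],[-0.1,0.2,0],[-0.1,0.2,0],[-0.1,0.2,0],[-0.1,0.2,0],[-0.1,0.2,0]], delta_rot=[[0,0,0],[0,0,0],[0,0,0],[0,0,0],[0,0,0],[0,0,0],[0,0,0],[0,0,0]])

```text
time: 20.5
ee_pos: [0.407, -0.2168, 0.2438]
eef_rot: [1.0, -0.018, 0.0, 0.0]
ft_force: [0.9, 0.2, 0.6]
width: 0.074
grip_force: 0.0
```

```bash
python3 m.py .33 -.342 .24 -2.5;  python3 - <<'E'
from h import *
c=snap("top",3); s=snap("side",3); a=cv2.resize(c["pixels"][180:240,270:420],None,fx=5,fy=5,interpolation=cv2.INTER_CUBIC)
b=cv2.resize(s["pixels"][205:285,280:370],None,fx=3.5,fy=3.5,interpolation=cv2.INTER_CUBIC)
can=np.zeros((590,755,3),np.uint8); can[:300,:750]=a; can[305:305+b.shape[0],:b.shape[1]]=b
cv2.imwrite("pics/t3.png",can[:,:,::-1])
for t in tins(c,(270,420,180,240)): print(t)
E
```

```text
t 20.5 pos [ 0.407  -0.2168  0.2438] psi -2.1 tilt 0.05 w 0.074 grip 0.0 ft [0.9 0.2 0.6]
turn rows 1 each [ 0.0002 -0.0002  0.0021] | shift total [-0.3573  0.6422  0.0191] rows>= 4 | now-axes shift [-0.3616  0.6397  0.0193]
(array([ 0.5686, -0.0179]), -1.5, 22.6, 1.03)
(array([0.5681, 0.0783]), -1.3, 20.9, 1.02)
(array([ 0.5714, -0.1118]), -9.6, 20.3, 0.93)
(array([ 0.5714, -0.1118]), -9.4, 21.3, 1.07)
```

View pics/t3.png

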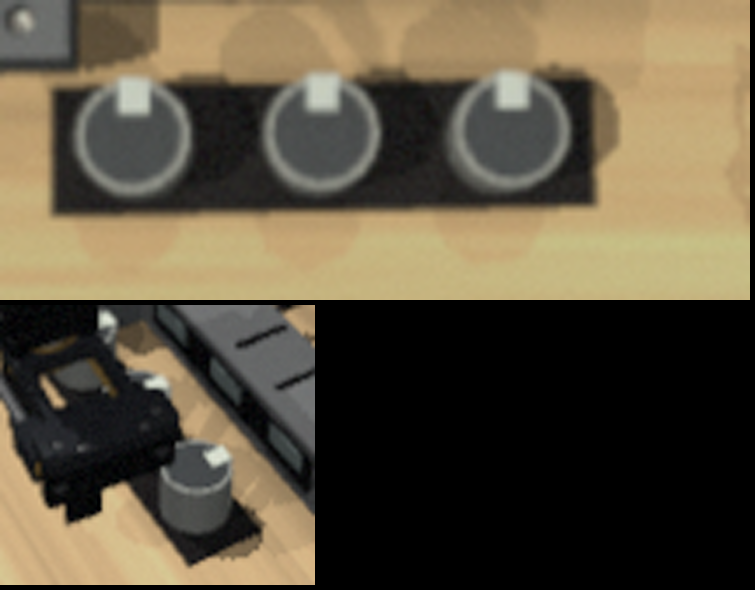

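```bash
python3 m.py .398 -.3445 .1369 -2.5;  python3 - <<'E'
from h import *
c=load("top",3); s=load("side",3)
print(onz(c,[[270+132/5-.4,180+137/5-.4],[270+322/5-.4,180+133/5-.4],[270+512/5-.4,180+129.5/5-.4]],.05))
print("C side lid", onz(s,[[280+196/3.5,205+(467-305)/3.5]],.05))
E
```

```text
t 20.6 pos [ 0.4049 -0.2209  0.2434] psi -2.6 tilt 0.11 w 0.0741 grip 0.0 ft [ 1.   0.3 -0.2]
turn rows 1 each [ 0.0005  0.0003 -0.0007] | shift total [-0.0076  0.6192  0.5326] rows>= 3 | now-axes shift [-0.0057  0.6184  0.5336]
[[ 0.5663493   0.07826308  0.05      ]
 [ 0.56887468 -0.01838295  0.05      ]
 [ 0.57114665 -0.11513196  0.05      ]]
C side lid [[ 0.56959851 -0.1180048   0.05      ]]
```

Call:
play_rows(claw=[0.15,0.15,0.15,0.15,0.15,0.15], delta_pos=[[0,0.12,0],[0,0.18,0],[-0.007,0.18,0],[0,0.13,0],[0,0,0],[0,0,0]], delta_rot=[[0,0,0],[0,0,0],[0,0,0],[0,0,0],[0,0,0],[0,0,0]])

```text
time: 21.2
ee_pos: [0.4025, -0.3368, 0.2433]
eef_rot: [1.0, -0.019, -0.0, -0.0]
ft_force: [-0.0, 0.1, 0.5]
width: 0.0739
grip_force: 0.0
```

```bash
python3 m.py .398 -.3435 .1369 -2.5;  python3 - <<'E'
from h import *
s=snap("side",4)
b=cv2.resize(s["pixels"][240:390,260:410],None,fx=4,fy=4,interpolation=cv2.INTER_CUBIC)
cv2.imwrite("pics/s4.png",b[:,:,::-1])
E
```

```text
t 21.2 pos [ 0.4025 -0.3368  0.2433] psi -2.1 tilt 0.05 w 0.0739 grip 0.0 ft [-0.   0.1  0.5]
turn rows 1 each [-0.0003  0.      0.002 ] | shift total [-0.0211  0.0342  0.5319] rows>= 1 | now-axes shift [-0.0212  0.0346  0.5319]
```

View pics/s4.png

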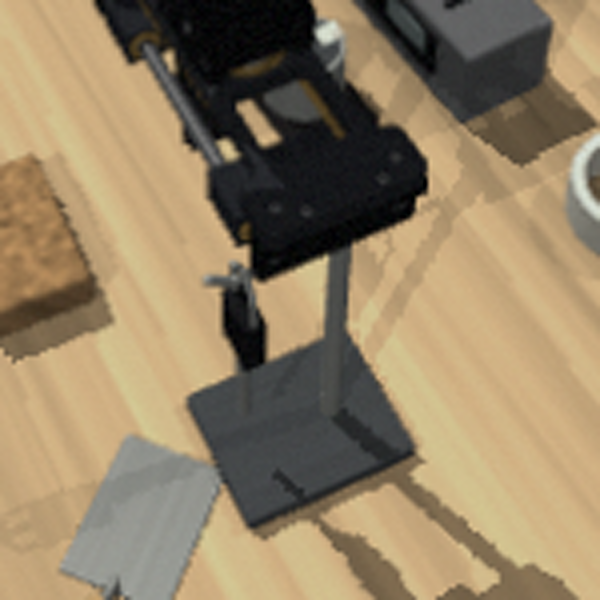

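Call:
play_rows(claw=[0.15,0.15,0.15,0.15,0.15,0.15,0.15], delta_pos=[[-0.01,0.015,0],[0,0,0.1],[0,0,0.1],[0,0,0.1],[0,0,0.1],[0,0,0.08],[0,0,0]], delta_rot=[[0,0,0],[0,0,0],[0,0,0],[0,0,0],[0,0,0],[0,0,0],[0,0,0]])

```text
time: 21.95
ee_pos: [0.3993, -0.3389, 0.1458]
eef_rot: [1.0, -0.018, -0.001, -0.001]
ft_force: [0.8, 1.2, 0.8]
width: 0.074
grip_force: 0.0
```

```bash
python3 m.py .398 -.3435 .1369 -2.5;  python3 - <<'E'
from h import *
s=snap("side",5)
b=cv2.resize(s["pixels"][270:350,290:370],None,fx=7,fy=7,interpolation=cv2.INTER_CUBIC)
cv2.imwrite("pics/s5.png",b[:,:,::-1])
E
```

```text
t 21.95 pos [ 0.3993 -0.3389  0.1458] psi -2.1 tilt 0.18 w 0.074 grip 0.0 ft [0.8 1.2 0.8]
turn rows 1 each [-0.0006  0.0008  0.0024] | shift total [-0.0053  0.0234  0.0446] rows>= 1 | now-axes shift [-0.0054  0.0234  0.0446]
```

View pics/s5.png

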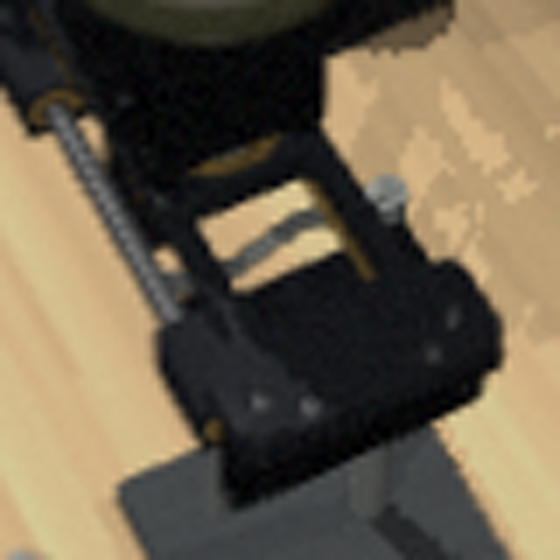

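Call:
play_rows(claw=[0.15,0.15,0.15,0.5,1,1,1,1], delta_pos=[[-0.003,0.018,0.02],[0,0,0.02],[0,0,0],[0,0,0],[0,0,0],[0,0,0],[0,0,0],[0,0,0]], delta_rot=[[0,0,0],[0,0,0],[0,0,0],[0,0,0],[0,0,0],[0,0,0],[0,0,0],[0,0,0]])

```text
time: 22.8
ee_pos: [0.3994, -0.3439, 0.1396]
eef_rot: [1.0, -0.019, 0.0, 0.0]
ft_force: [-0.8, -0.1, 0.5]
width: 0.0415
grip_force: 0.0
```

Call:
play_rows(claw=[1,1,1,1,1,1], delta_pos=[[0,0,0],[0,0,0],[0,0,0],[0,0,0],[0,0,0],[0,0,0]], delta_rot=[[0,0,0],[0,0,0],[0,0,0],[0,0,0],[0,0,0],[0,0,0]])

```text
time: 23.4
ee_pos: [0.3995, -0.3438, 0.1397]
eef_rot: [1.0, -0.019, 0.0, 0.0]
ft_force: [-0.8, 2.2, 2.8]
width: 0.0301
grip_force: 19.7
```

```bash
python3 m.py .34 -.3415 .165 -2.5
```

```text
t 23.4 pos [ 0.3995 -0.3438  0.1397] psi -2.1 tilt 0.01 w 0.0301 grip 19.7 ft [-0.8  2.2  2.8]
turn rows 1 each [ 0.     -0.0001  0.0021] | shift total [-0.2976  0.0014 -0.1267] rows>= 2 | now-axes shift [-0.2976 -0.0005 -0.1268]
```

Call:
play_rows(claw=[1,1,1,1,1,1,1,1], delta_pos=[[0,0,-0.04],[0,0,-0.04],[0,0,0],[-0.06,0,0],[-0.08,0,0],[-0.1,0,0],[-0.1,0,0],[-0.06,0,0]], delta_rot=[[0,0,0],[0,0,0],[0,0,0],[0,0,0],[0,0,0],[0,0,0],[0,0,0],[0,0,0]], squeeze=30)

```text
time: 24.2
ee_pos: [0.3166, -0.341, 0.1553]
eef_rot: [1.0, -0.02, -0.001, -0.0]
ft_force: [0.3, 0.1, -0.2]
width: 0.03
grip_force: 29.5
```

```bash
python3 m.py .624 .132 .25 -2.1; python3 - <<'E'
from h import *
s=snap("side",6);c=snap("top",6)
b=cv2.resize(s["pixels"][270:370,280:370],None,fx=4,fy=4,interpolation=cv2.INTER_CUBIC)
d=cv2.resize(c["pixels"][180:300,270:520],None,fx=1.7,fy=1.7,interpolation=cv2.INTER_CUBIC)
can=np.zeros((400,800,3),np.uint8); can[:400,:360]=b; can[:d.shape[0],370:370+d.shape[1]]=d
cv2.imwrite("pics/s6.png",can[:,:,::-1])
E
```

```text
t 24.2 pos [ 0.3166 -0.341   0.1553] psi -2.2 tilt 0.06 w 0.03 grip 29.5 ft [ 0.3  0.1 -0.2]
turn rows 1 each [ 0.      0.0003 -0.0008] | shift total [ 1.4493 -2.4197 -0.4737] rows>= 12 | now-axes shift [ 1.4425 -2.4235 -0.4752]
```

View pics/s6.png

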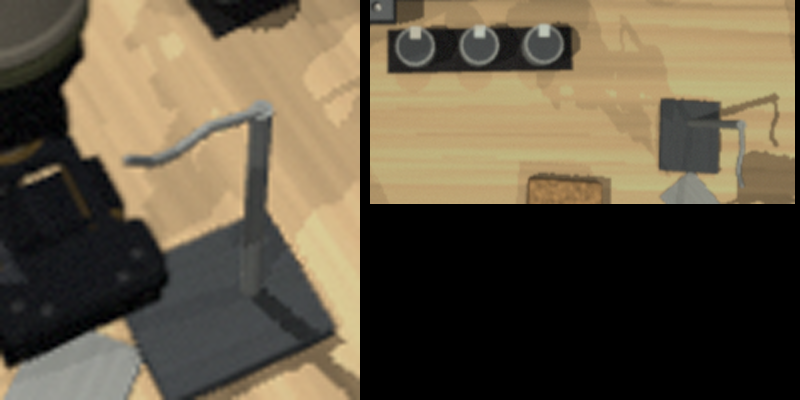

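Call:
play_rows(claw=[1,1,1,1,1,1,1,1], delta_pos=[[0,0,-0.1],[0,0,-0.1],[0,0,-0.1],[0.03,-0.05,-0.1],[0.06,-0.1,0],[0.1,-0.17,0],[0.12,-0.2,0],[0.12,-0.2,0]], delta_rot=[[0,0,0],[0,0,0],[0,0,0],[0,0,0],[0,0,0],[0,0,0],[0,0,0],[0,0,0]])

```text
time: 25.1
ee_pos: [0.4119, -0.1985, 0.2357]
eef_rot: [1.0, -0.019, 0.0, 0.0]
ft_force: [1.2, -0.4, -0.1]
width: 0.03
grip_force: 29.5
```

Call:
play_rows(claw=[1,1,1,1,1,1,1,1], delta_pos=[[0.12,-0.2,0],[0.12,-0.2,0],[0.12,-0.2,0],[0.12,-0.2,0],[0.12,-0.2,0],[0.12,-0.2,0],[0.12,-0.2,0],[0.08,-0.14,0]], delta_rot=[[0,0,0],[0,0,0],[0,0,0],[0,0,0],[0,0,0],[0,0,0],[0,0,0],[0,0,0]])

```text
time: 25.9
ee_pos: [0.6071, 0.1045, 0.2351]
eef_rot: [1.0, -0.018, -0.0, -0.001]
ft_force: [-0.7, -0.1, -0.3]
width: 0.0303
grip_force: 29.5
```

```bash
python3 m.py .624 .132 .17 -2.1
```

```text
t 25.9 pos [0.6071 0.1045 0.2351] psi -2.0 tilt 0.11 w 0.0303 grip 29.5 ft [-0.7 -0.1 -0.3]
turn rows 1 each [-0.0006  0.0001  0.0005] | shift total [ 0.0794 -0.1407  0.3257] rows>= 1 | now-axes shift [ 0.0796 -0.1399  0.3259]
```

Call:
play_rows(claw=[1,1,1,1,1,1,1], delta_pos=[[0.05,-0.1,0],[0,0,0.1],[0,0,0.1],[0,0,0.12],[0,0,0],[0,0,0],[0,0,0]], delta_rot=[[0,0,0],[0,0,0],[0,0,0],[0,0,0],[0,0,0],[0,0,0],[0,0,0]])

```text
time: 26.6
ee_pos: [0.6175, 0.1208, 0.1731]
eef_rot: [1.0, -0.019, 0.001, -0.0]
ft_force: [0.7, -0.5, -0.0]
width: 0.0303
grip_force: 29.5
```

```bash
python3 m.py .624 .132 .17 -2.1;  python3 - <<'E'
from h import *
s=snap("side",7);c=snap("top",7)
b=cv2.resize(s["pixels"][140:220,280:350],None,fx=7,fy=7,interpolation=cv2.INTER_CUBIC)
cv2.imwrite("pics/s7.png",b[:,:,::-1])
E
```

```text
t 26.6 pos [0.6175 0.1208 0.1731] psi -2.1 tilt 0.11 w 0.0303 grip 29.5 ft [ 0.7 -0.5 -0. ]
turn rows 1 each [-0.0002 -0.0006 -0.0002] | shift total [ 0.0305 -0.057   0.0153] rows>= 1 | now-axes shift [ 0.0304 -0.057   0.0154]
```

View pics/s7.png

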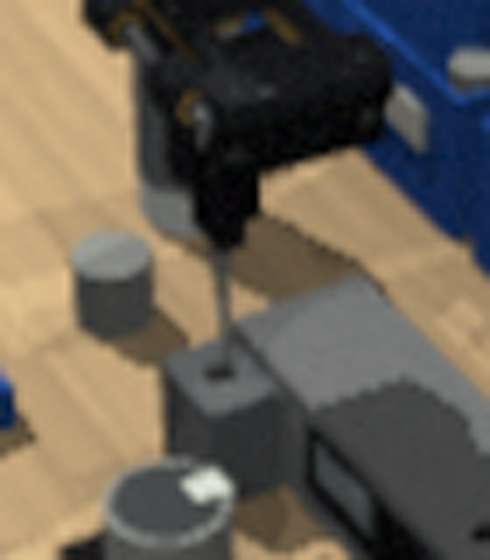

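```bash
python3 - <<'E'
from h import *
s=load("side",7)
px=[[311.6,191.3],[311.2,192.9]]
print("tip on z.0815",onz(s,px[:1],.0815),"true",.6175,.1208,"proj",proj(s,[.6175,.1208,.0815]))
print("hole",onz(s,px[1:],.06))
b=s["pixels"][180:200,300:322].astype(int).sum(2); print(b)
E
```

```text
tip on z.0815 [[0.61732425 0.11790059 0.0815    ]] true 0.6175 0.1208 proj [[311.22838914 190.79065864]]
hole [[0.62432741 0.13502839 0.06      ]]
[[181 222 375 424 438 455 457 455 453 448 354 228 266 333 274 237 241 238
  241 243 245 247]
 [179 217 382 429 423 441 450 456 458 452 360 229 272 407 380 345 279 244
  245 239 237 245]
 [182 226 395 434 424 424 445 445 449 452 390 262 277 408 439 443 380 353
  282 250 265 270]
 [178 213 336 420 438 428 430 432 439 449 413 295 291 415 447 439 440 424
  333 289 298 310]
 [179 181 224 333 419 438 428 429 433 446 425 308 275 411 427 403 381 366
  332 320 318 317]
 [182 200 224 235 338 414 434 426 430 435 436 320 253 357 366 332 324 316
  316 322 319 326]
 [189 211 237 236 234 338 423 433 430 430 432 315 259 253 296 318 321 314
  324 315 332 351]
 [217 224 232 239 239 235 331 415 435 432 421 302 239 199 233 295 319 325
  324 332 349 355]
 [232 228 233 233 236 240 240 399 417 389 361 289 222 189 176 239 318 331
  331 349 364 357]
 [237 237 231 232 238 249 256 356 348 301 291 267 222 229 206 197 282 311
  346 360 363 361]
 [243 234 237 239 259 2
[... 207 characters left out ...]
7 176 168 240 293 295 256 200
  235 312 354 366]
 [487 485 370 213 220 271 286 288 284 197 135 128 131 216 304 295 280 257
  232 260 318 351]
 [485 482 372 210 156 231 282 293 306 265 227 238 261 281 317 317 314 306
  280 229 251 322]
 [489 488 403 234 129 174 253 294 325 325 311 325 344 333 331 329 321 319
  281 243 203 252]
 [490 493 429 256 144 140 190 271 309 326 326 328 324 331 329 328 305 274
  208 202 198 190]
 [488 491 431 255 138 141 146 205 276 314 330 328 336 304 294 270 219 167
  144 154 171 178]
 [482 484 434 255 133 141 162 175 201 281 296 289 278 226 201 172 146 150
  145 148 156 187]
 [485 488 429 257 137 137 156 172 162 198 211 208 170 145 148 153 148 147
  145 142 164 185]]
```

Call:
play_rows(claw=[1,1,1,1,1], delta_pos=[[0.03,-0.065,0],[0,0,0.03],[0,0,0.03],[0,0,0],[0,0,0]], delta_rot=[[0,0,0],[0,0,0],[0,0,0],[0,0,0],[0,0,0]])

```text
time: 27.2
ee_pos: [0.6231, 0.1328, 0.1592]
eef_rot: [1.0, -0.019, -0.0, 0.0]
ft_force: [0.2, 0.2, -0.4]
width: 0.0298
grip_force: 29.5
```

```bash
python3 m.py .624 .134 .14 -2.1;  python3 - <<'E'
from h import *
s=snap("side",8)
b=cv2.resize(s["pixels"][165:210,290:335],None,fx=12,fy=12,interpolation=cv2.INTER_CUBIC)
cv2.imwrite("pics/s8.png",b[:,:,::-1])
E
```

```text
t 27.2 pos [0.6231 0.1328 0.1592] psi -2.1 tilt 0.04 w 0.0298 grip 29.5 ft [ 0.2  0.2 -0.4]
turn rows 1 each [ 0.0001  0.0002 -0.0003] | shift total [ 0.0043 -0.0061  0.0959] rows>= 1 | now-axes shift [ 0.0043 -0.0062  0.0959]
```

View pics/s8.png

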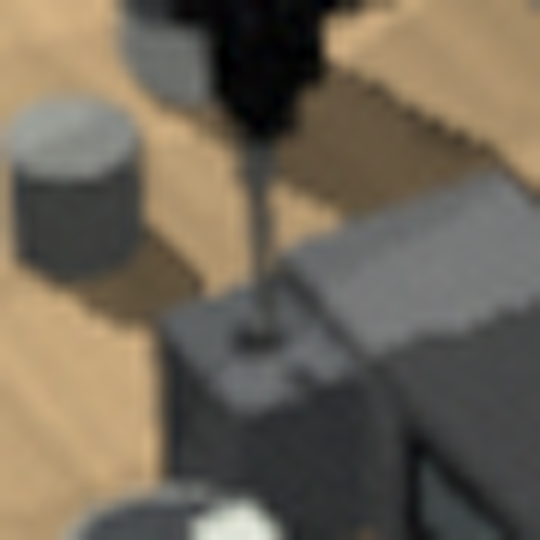

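Call:
play_rows(claw=[1,1,1,1,1,1], delta_pos=[[0,-0.01,0],[0,0,0.02],[0,0,0.02],[0,0,0.02],[0,0,0.01],[0,0,0]], delta_rot=[[0,0,0],[0,0,0],[0,0,0],[0,0,0],[0,0,0],[0,0,0]])

```text
time: 27.85
ee_pos: [0.6231, 0.1353, 0.145]
eef_rot: [1.0, -0.018, -0.0, -0.0]
ft_force: [-0.4, 0.2, -1.2]
width: 0.0305
grip_force: 29.6
```

```bash
python3 m.py .624 .134 .135 -2.1
```

```text
t 27.85 pos [0.6231 0.1353 0.145 ] psi -2.1 tilt 0.04 w 0.0305 grip 29.6 ft [-0.4  0.2 -1.2]
turn rows 1 each [-0.      0.0002 -0.0001] | shift total [0.0047 0.0061 0.0501] rows>= 1 | now-axes shift [0.0047 0.0061 0.0501]
```

Call:
play_rows(claw=[1,1,1,1,1,1], delta_pos=[[0,0,0.012],[0,0,0.012],[0,0,0.012],[0,0,0.01],[0,0,0],[0,0,0]], delta_rot=[[0,0,0],[0,0,0],[0,0,0],[0,0,0],[0,0,0],[0,0,0]])

```text
time: 28.45
ee_pos: [0.6235, 0.1352, 0.1366]
eef_rot: [1.0, -0.019, 0.0, -0.0]
ft_force: [-1.1, 0.6, 1.8]
width: 0.0301
grip_force: 29.6
```

Call:
play_rows(claw=[1,1,1,1], delta_pos=[[0,0,0.01],[0,0,0.01],[0,0,0],[0,0,0]], delta_rot=[[0,0,0],[0,0,0],[0,0,0],[0,0,0]])

```text
time: 28.85
ee_pos: [0.6241, 0.135, 0.1335]
eef_rot: [1.0, -0.019, 0.001, 0.0]
ft_force: [-0.9, -0.9, 9.3]
width: 0.0297
grip_force: 29.8
```

Call:
play_rows(claw=[1,1,1], delta_pos=[[0,0,0.003],[0,0,0],[0,0,0]], delta_rot=[[0,0,0],[0,0,0],[0,0,0]])

```text
time: 29.15
ee_pos: [0.6243, 0.1351, 0.1333]
eef_rot: [1.0, -0.019, 0.001, 0.0]
ft_force: [-1.2, -0.4, 12.4]
width: 0.03
grip_force: 29.9
```

```bash
python3 m.py .624 .134 .135 -2.1; python3 - <<'E'
from h import *
c=snap("top",9); s=snap("side",9)
c0=load("top",6)
for t in tins(c,(270,420,180,240)): print(t)
def diff(a,b,x0,x1,y0,y1): return np.abs(a["pixels"][y0:y1,x0:x1].astype(int)-b["pixels"][y0:y1,x0:x1]).mean(2)
d=diff(c,c0,280,395,193,225); print("changed px by column block",[(d[:,i:i+23]>40).sum() for i in range(0,115,23)])
d=diff(s,load("side",7),285,355,205,280); print((d>40).sum())
E
```

```text
t 29.15 pos [0.6243 0.1351 0.1333] psi -2.2 tilt 0.16 w 0.03 grip 29.9 ft [-1.2 -0.4 12.4]
turn rows 1 each [ 0.     -0.0009 -0.0003] | shift total [-0.0015  0.0054 -0.0084] rows>= 1 | now-axes shift [-0.0015  0.0054 -0.0084]
(array([ 0.5714, -0.1141]), -3.4, 21.2, 1.03)
(array([ 0.5694, -0.0171]), -3.6, 22.0, 1.02)
changed px by column block [np.int64(451), np.int64(253), np.int64(2), np.int64(0), np.int64(0)]
86
```

```bash
python3 - <<'E'
from h import *
s=load("side",9); s7=load("side",7)
d=np.abs(s["pixels"].astype(int)-s7["pixels"]).mean(2)[205:280,285:355]
n,l,st,ce=cv2.connectedComponentsWithStats((d>40).astype(np.uint8))
for i in range(1,n):
    if st[i,4]>5: print(st[i,:4]+[285,205,0,0],st[i,4])
print("tin lids",proj(s,[[.567,.075,.05],[.5695,-.0212,.05],[.5709,-.1162,.05]]))
E
```

```text
[351 205   4   6] 16
[325 217   6   4] 10
[331 227   5   5] 12
[340 232   3   4] 6
[339 238   8   8] 26
tin lids [[304.01162317 211.4958108 ]
 [319.40357704 230.07055395]
 [336.07243981 250.69874256]]
```

Call:
play_rows(claw=[1,1,1,1,1,1,1,1], delta_pos=[[0,0,-0.04],[0,0,-0.06],[0,0,-0.1],[0,0,-0.12],[0,0,-0.12],[0,0,-0.1],[0,0,0],[0,0,0]], delta_rot=[[0,0,0],[0,0,0],[0,0,0],[0,0,0],[0,0,0],[0,0,0],[0,0,0],[0,0,0]])

```text
time: 30.05
ee_pos: [0.6232, 0.1349, 0.2396]
eef_rot: [1.0, -0.019, 0.0, 0.0]
ft_force: [0.5, -0.2, -0.7]
width: 0.0299
grip_force: 29.7
```

```bash
python3 m.py .3166 -.341 .24 -2.1
```

```text
t 30.05 pos [0.6232 0.1349 0.2396] psi -2.1 tilt 0.03 w 0.0299 grip 29.7 ft [ 0.5 -0.2 -0.7]
turn rows 1 each [ 0.0001 -0.     -0.0002] | shift total [-1.4450e+00  2.4343e+00 -2.0000e-03] rows>= 12 | now-axes shift [-1.4435e+00  2.4352e+00 -9.0000e-04]
```

Call:
play_rows(claw=[1,1,1,1,1,1,1,1], delta_pos=[[-0.06,0.1,0],[-0.1,0.17,0],[-0.12,0.2,0],[-0.12,0.2,0],[-0.12,0.2,0],[-0.12,0.2,0],[-0.12,0.2,0],[-0.12,0.2,0]], delta_rot=[[0,0,0],[0,0,0],[0,0,0],[0,0,0],[0,0,0],[0,0,0],[0,0,0],[0,0,0]])

```text
time: 30.85
ee_pos: [0.4344, -0.1536, 0.2387]
eef_rot: [1.0, -0.019, -0.001, -0.0]
ft_force: [0.1, -0.4, -1.5]
width: 0.0301
grip_force: 29.7
```

Call:
play_rows(claw=[1,1,1,1,1,1,1,1], delta_pos=[[-0.12,0.2,0],[-0.12,0.2,0],[-0.12,0.2,0],[-0.12,0.2,0],[-0.12,0.2,0],[-0.06,0.11,0],[0,0,0],[0,0,0]], delta_rot=[[0,0,0],[0,0,0],[0,0,0],[0,0,0],[0,0,0],[0,0,0],[0,0,0],[0,0,0]])

```text
time: 31.65
ee_pos: [0.2959, -0.3686, 0.2386]
eef_rot: [1.0, -0.019, -0.001, -0.001]
ft_force: [1.0, -0.7, -1.1]
width: 0.0303
grip_force: 29.7
```

```bash
python3 m.py .3166 -.341 .1553 -2.1
```

```text
t 31.65 pos [ 0.2959 -0.3686  0.2386] psi -2.2 tilt 0.12 w 0.0303 grip 29.7 ft [ 1.  -0.7 -1.1]
turn rows 1 each [-0.0006  0.0003 -0.0005] | shift total [ 0.0983 -0.1416  0.4167] rows>= 1 | now-axes shift [ 0.0985 -0.141   0.4169]
```

Call:
play_rows(claw=[1,1,1,1,1,1,1,1], delta_pos=[[0.05,-0.07,0],[0.05,-0.07,0],[0,0,0.1],[0,0,0.12],[0,0,0.12],[0,0,0.07],[0,0,0],[0,0,0]], delta_rot=[[0,0,0],[0,0,0],[0,0,0],[0,0,0],[0,0,0],[0,0,0],[0,0,0],[0,0,0]])

```text
time: 32.45
ee_pos: [0.318, -0.341, 0.158]
eef_rot: [1.0, -0.018, -0.0, -0.0]
ft_force: [-0.4, -0.3, -0.2]
width: 0.0299
grip_force: 29.7
```

```bash
python3 m.py .3166 -.341 .1553 -2.1; python3 m.py .3995 -.3438 .1553 -2.1
```

```text
t 32.45 pos [ 0.318 -0.341  0.158] psi -2.0 tilt 0.01 w 0.0299 grip 29.7 ft [-0.4 -0.3 -0.2]
turn rows 1 each [-0.0001  0.      0.0003] | shift total [-0.0069  0.0002  0.0136] rows>= 1 | now-axes shift [-0.0069  0.0002  0.0136]
t 32.45 pos [ 0.318 -0.341  0.158] psi -2.0 tilt 0.01 w 0.0299 grip 29.7 ft [-0.4 -0.3 -0.2]
turn rows 1 each [-0.0001  0.      0.0003] | shift total [ 0.4079 -0.001   0.0136] rows>= 2 | now-axes shift [ 0.4079 -0.0006  0.0136]
```

Call:
play_rows(claw=[1,1,1,1,1,1,1,1], delta_pos=[[0,0,0.01],[0.06,0,0],[0.08,0,0],[0.08,0,0],[0.08,0,0],[0.06,0,0],[0.045,0,0],[0,0,0]], delta_rot=[[0,0,0],[0,0,0],[0,0,0],[0,0,0],[0,0,0],[0,0,0],[0,0,0],[0,0,0]])

```text
time: 33.25
ee_pos: [0.3995, -0.3445, 0.1556]
eef_rot: [1.0, -0.018, 0.0, -0.0]
ft_force: [-0.7, -0.2, -1.5]
width: 0.03
grip_force: 29.7
```

```bash
python3 m.py .3995 -.3438 .1397 -2.1
```

```text
t 33.25 pos [ 0.3995 -0.3445  0.1556] psi -2.1 tilt 0.03 w 0.03 grip 29.7 ft [-0.7 -0.2 -1.5]
turn rows 1 each [-0.0002 -0.0001  0.0002] | shift total [-0.0003 -0.0033  0.0793] rows>= 1 | now-axes shift [-0.0003 -0.0033  0.0793]
```

Good, no contact on the way in. Lower it and check the load on the hook.

Call:
play_rows(claw=[1,1,1,1,1,1], delta_pos=[[0,-0.003,0.03],[0,0,0.03],[0,0,0.015],[0,0,0.005],[0,0,0],[0,0,0]], delta_rot=[[0,0,0],[0,0,0],[0,0,0],[0,0,0],[0,0,0],[0,0,0]])

```text
time: 33.85
ee_pos: [0.3981, -0.3438, 0.1397]
eef_rot: [1.0, -0.019, -0.0, -0.0]
ft_force: [-2.2, 4.1, 3.6]
width: 0.0298
grip_force: 29.8
```

Call:
play_rows(claw=[0.6,0.55,0.5,0.4,0.3,0.2,0.15,0.15], delta_pos=[[0,0,0],[0,0,0],[0,0,0],[0,0,0],[0,0,0],[0,0,0],[0,0,0],[0,0,0]], delta_rot=[[0,0,0],[0,0,0],[0,0,0],[0,0,0],[0,0,0],[0,0,0],[0,0,0],[0,0,0]])

```text
time: 34.65
ee_pos: [0.3984, -0.3442, 0.1398]
eef_rot: [1.0, -0.019, 0.0, 0.0]
ft_force: [0.1, -0.2, 0.6]
width: 0.0713
grip_force: 0.0
```

Call:
play_rows(claw=[0.15,0.15,0.15,0.15,0.15,0.15,0.15,0.15], delta_pos=[[0,0,0],[0,0,0],[0,0,-0.05],[0,0,-0.1],[0,0,-0.1],[0,0,-0.12],[0,0,-0.12],[0,0,-0.05]], delta_rot=[[0,0,0],[0,0,0],[0,0,0],[0,0,0],[0,0,0],[0,0,0],[0,0,0],[0,0,0]])

```text
time: 35.45
ee_pos: [0.3992, -0.3447, 0.2508]
eef_rot: [1.0, -0.019, 0.001, 0.001]
ft_force: [-0.6, -0.0, -0.3]
width: 0.0737
grip_force: 0.0
```

```bash
python3 m.py .5699 -.1156 .24 30
```

```text
t 35.45 pos [ 0.3992 -0.3447  0.2508] psi -2.1 tilt 0.22 w 0.0737 grip 0.0 ft [-0.6 -0.  -0.3]
turn rows 4 each [ 0.0003 -0.0002 -0.0446] | shift total [ 1.312  -0.5652  0.0538] rows>= 6 | now-axes shift [ 0.8104 -1.1765  0.0532]
```

```bash
python3 - <<'E'
from h import *
c=snap("top",10); c0=load("top",0)
print("aerosol top z.15",onz(c0,[[186.5,142.5]],.15),"base-ish", onz(c0,[[197,152]],.0), "smalltin",onz(c0,[[224,183]],.04))
for t in tins(c,(270,420,180,240)): print(t)
d=np.abs(c["pixels"].astype(int)-load("top",6)["pixels"]).mean(2)[193:225,280:395]; print([(d[:,i:i+23]>40).sum() for i in range(0,115,23)])
E
python3 m.py .571 -.1162 .24 91
```

```text
aerosol top z.15 [[0.70538591 0.32812378 0.15      ]] base-ish [[0.7206776  0.35279225 0.        ]] smalltin [[0.62891563 0.26601949 0.04      ]]
(array([ 0.5691, -0.1141]), -3.1, 23.0, 1.02)
(array([ 0.5709, -0.0179]), -1.8, 20.3, 1.05)
(array([0.5674, 0.0775]), 0.6, 21.6, 1.03)
[np.int64(0), np.int64(0), np.int64(0), np.int64(0), np.int64(0)]
t 35.5 pos [ 0.3993 -0.3448  0.2511] psi -2.1 tilt 0.25 w 0.074 grip 0.0 ft [0.8 1.1 2. ]
turn rows 12 each [ 0.0001 -0.     -0.0431] | shift total [1.1281 0.8783 0.0555] rows>= 6 | now-axes shift [ 0.8152 -1.1745  0.0548]
```

Call:
play_rows(claw=[0,0,0,0,0,0,0,0], delta_pos=[[0,0,-0.05],[0,0,0],[0,0,0],[0,0,0],[0,0,0],[0,0,0],[0,0,0],[0,0,0]], delta_rot=[[0,0,-0.0431],[0,0,-0.0431],[0,0,-0.0431],[0,0,-0.0431],[0,0,-0.0431],[0,0,-0.0431],[0,0,-0.0431],[0,0,-0.0431]])

```text
time: 36.3
ee_pos: [0.3981, -0.344, 0.2568]
eef_rot: [0.865, 0.502, -0.0, -0.001]
ft_force: [0.5, 0.1, -0.1]
width: 0.0872
grip_force: 0.0
```

Call:
play_rows(claw=[0,0,0,0], delta_pos=[[0,0,0],[0,0,0],[0,0,0],[0,0,0]], delta_rot=[[0,0,-0.0431],[0,0,-0.0431],[0,0,-0.0431],[0,0,-0.0431]])

```text
time: 36.7
ee_pos: [0.3981, -0.344, 0.2568]
eef_rot: [0.699, 0.715, 0.0, -0.001]
ft_force: [-0.5, 1.2, 0.1]
width: 0.087
grip_force: 0.0
```

Call:
play_rows(claw=[0.12,0.12,0.12,0.12,0.12,0.12,0.12,0.12], delta_pos=[[0.1,0.078,0],[0.17,0.132,0],[0.19,0.148,0],[0.19,0.148,0],[0.19,0.148,0],[0.17,0.132,0],[0.118,0.092,0],[0,0,0.2]], delta_rot=[[0,0,0],[0,0,0],[0,0,0],[0,0,0],[0,0,0],[0,0,0],[0,0,0],[0,0,0]])

```text
time: 37.5
ee_pos: [0.5744, -0.1102, 0.2208]
eef_rot: [0.699, 0.715, 0.003, 0.002]
ft_force: [-0.3, -1.4, -1.2]
width: 0.0764
grip_force: 0.0
```

```bash
python3 m.py .5705 -.1162 .0205 91
```

```text
t 37.5 pos [ 0.5744 -0.1102  0.2208] psi 91.4 tilt 0.46 w 0.0764 grip 0.0 ft [-0.3 -1.4 -1.2]
turn rows 1 each [ 0.0025 -0.0003  0.002 ] | shift total [-0.0297 -0.0198  1.0017] rows>= 1 | now-axes shift [-0.0306 -0.0279  1.0015]
```

Call:
play_rows(claw=[0.12,0.12,0.12,0.12,0.12,0.12], delta_pos=[[0,0,0.15],[0,0,0.2],[0,0,0.2],[0,0,0.1],[0,0,0],[0,0,0]], delta_rot=[[0,0,0],[0,0,0],[0,0,0],[0,0,0],[0,0,0],[0,0,0]])

```text
time: 38.1
ee_pos: [0.5702, -0.1155, 0.0879]
eef_rot: [0.701, 0.713, 0.0, -0.0]
ft_force: [0.4, 0.2, 0.7]
width: 0.0765
grip_force: 0.0
```

```bash
python3 m.py .5705 -.1162 .0205 91
```

```text
t 38.1 pos [ 0.5702 -0.1155  0.0879] psi 91.0 tilt 0.03 w 0.0765 grip 0.0 ft [0.4 0.2 0.7]
turn rows 1 each [-0.0001 -0.0001 -0.0001] | shift total [-0.0035  0.0017  0.3372] rows>= 1 | now-axes shift [-0.0037  0.0018  0.3372]
```

Call:
play_rows(claw=[0.12,0.12,0.12,1,1,1,1,1], delta_pos=[[-0.003,0,0.12],[0,0,0.12],[0,0,0.095],[0,0,0],[0,0,0],[0,0,0],[0,0,0],[0,0,0]], delta_rot=[[0,0,0],[0,0,0],[0,0,0],[0,0,0],[0,0,0],[0,0,0],[0,0,0],[0,0,0]], squeeze=20)

```text
time: 38.9
ee_pos: [0.5715, -0.1165, 0.0226]
eef_rot: [0.701, 0.713, 0.001, 0.001]
ft_force: [-0.2, 0.2, 7.7]
width: 0.0575
grip_force: 20.0
```

Call:
play_rows(claw=[1,1,1,1,1,1,1,1], delta_pos=[[0,0,0],[0,0,0],[0,0,-0.05],[0,0,-0.12],[0,0,-0.15],[0,0,-0.15],[0,0,-0.05],[0,0,0]], delta_rot=[[0,0,0],[0,0,0],[0,0,0],[0,0,0],[0,0,0],[0,0,0],[0,0,0],[0,0,0]])

```text
time: 39.7
ee_pos: [0.5709, -0.1165, 0.1262]
eef_rot: [0.701, 0.713, 0.0, 0.001]
ft_force: [-0.5, -0.7, -2.1]
width: 0.0573
grip_force: 20.0
```

```bash
python3 m.py .414 .363 .0265 91
```

```text
t 39.7 pos [ 0.5709 -0.1165  0.1262] psi 91.0 tilt 0.16 w 0.0573 grip 20.0 ft [-0.5 -0.7 -2.1]
turn rows 1 each [ 0.0008  0.0004 -0.0002] | shift total [ 2.4108 -0.7424  0.4985] rows>= 11 | now-axes shift [ 2.4108 -0.7454  0.494 ]
```

Call:
play_rows(claw=[1,1,1,1,1,1,1,1], delta_pos=[[0.1,-0.03,0],[0.18,-0.055,0],[0.2,-0.062,0],[0.2,-0.062,0],[0.2,-0.062,0],[0.2,-0.062,0],[0.2,-0.062,0],[0.2,-0.062,0]], delta_rot=[[0,0,0],[0,0,0],[0,0,0],[0,0,0],[0,0,0],[0,0,0],[0,0,0],[0,0,0]])

```text
time: 40.5
ee_pos: [0.4716, 0.1796, 0.1232]
eef_rot: [0.701, 0.713, -0.001, -0.001]
ft_force: [1.5, -0.1, -3.0]
width: 0.0578
grip_force: 20.0
```

Call:
play_rows(claw=[1,1,1,1,1,1,1], delta_pos=[[0.2,-0.062,0],[0.2,-0.062,0],[0.2,-0.062,0],[0.2,-0.062,0],[0.13,-0.04,0],[0,0,0.15],[0,0,0]], delta_rot=[[0,0,0],[0,0,0],[0,0,0],[0,0,0],[0,0,0],[0,0,0],[0,0,0]])

```text
time: 41.2
ee_pos: [0.4096, 0.362, 0.0903]
eef_rot: [0.7, 0.714, -0.004, -0.001]
ft_force: [-0.7, -1.5, -2.8]
width: 0.0574
grip_force: 20.0
```

```bash
python3 m.py .414 .363 .0285 91
```

```text
t 41.2 pos [0.4096 0.362  0.0903] psi 91.1 tilt 0.43 w 0.0574 grip 20.0 ft [-0.7 -1.5 -2.8]
turn rows 1 each [-0.002   0.0013  0.0007] | shift total [0.0047 0.0219 0.3089] rows>= 1 | now-axes shift [0.0059 0.0239 0.3087]
```

Call:
play_rows(claw=[1,1,1,1,1,1], delta_pos=[[0,0.01,0],[0,0,0.1],[0,0,0.12],[0,0,0.05],[0,0,0],[0,0,0]], delta_rot=[[0,0,0],[0,0,0],[0,0,0],[0,0,0],[0,0,0],[0,0,0]])

```text
time: 41.8
ee_pos: [0.4155, 0.3634, 0.0418]
eef_rot: [0.701, 0.713, 0.0, 0.0]
ft_force: [0.2, 0.9, -2.4]
width: 0.0573
grip_force: 20.0
```

```bash
python3 m.py .414 .363 .0285 91
```

```text
t 41.8 pos [0.4155 0.3634 0.0418] psi 90.9 tilt 0.05 w 0.0573 grip 20.0 ft [ 0.2  0.9 -2.4]
turn rows 1 each [ 0.0002 -0.0002 -0.0003] | shift total [-0.0019 -0.0077  0.0663] rows>= 1 | now-axes shift [-0.002  -0.0077  0.0663]
```

Call:
play_rows(claw=[1,1,1,1,0.2,0.2,0.2,0.2], delta_pos=[[0,0,0.03],[0,0,0.025],[0,0,0.01],[0,0,0],[0,0,0],[0,0,0],[0,0,0],[0,0,0]], delta_rot=[[0,0,0],[0,0,0],[0,0,0],[0,0,0],[0,0,0],[0,0,0],[0,0,0],[0,0,0]])

```text
time: 42.6
ee_pos: [0.4151, 0.3632, 0.0277]
eef_rot: [0.701, 0.713, 0.0, 0.0]
ft_force: [-0.9, -0.2, 0.7]
width: 0.0691
grip_force: 0.0
```

Call:
play_rows(claw=[0.2,0.2,0.2,0.15,0.15,0.12,0.12], delta_pos=[[0,0,0],[0,0,-0.1],[0,0,-0.15],[0,0,-0.15],[0,0,-0.1],[0,0,0],[0,0,0]], delta_rot=[[0,0,0],[0,0,0],[0,0,0],[0,0,0],[0,0,0],[0,0,0],[0,0,0]])

```text
time: 43.3
ee_pos: [0.4152, 0.363, 0.1275]
eef_rot: [0.701, 0.713, 0.0, 0.0]
ft_force: [0.2, -0.9, -0.8]
width: 0.0757
grip_force: 0.0
```

```bash
python3 m.py .5695 -.0212 .12 91
```

```text
t 43.3 pos [0.4152 0.363  0.1275] psi 91.0 tilt 0.03 w 0.0757 grip 0.0 ft [ 0.2 -0.9 -0.8]
turn rows 1 each [ 0.0002  0.     -0.0003] | shift total [-1.9343  0.738   0.0377] rows>= 9 | now-axes shift [-1.9337  0.7395  0.0384]
```

```bash
python3 - <<'E'
from h import *
c=snap("top",11)
for t in tins(c,(270,420,180,240)): print(t)
d=np.abs(c["pixels"].astype(int)-load("top",10)["pixels"]).mean(2)[193:225,280:395]; print([(d[:,i:i+23]>40).sum() for i in range(0,115,23)])
E
```

```text
(array([0.5658, 0.0783]), -1.0, 22.5, 1.03)
(array([ 0.5694, -0.0179]), -1.5, 22.3, 1.03)
[np.int64(31), np.int64(46), np.int64(50), np.int64(162), np.int64(222)]
```

Call:
play_rows(claw=[0.12,0.12,0.12,0.12,0.12,0.12,0.12,0.12], delta_pos=[[-0.1,0.04,0],[-0.2,0.075,0],[-0.2,0.075,0],[-0.2,0.075,0],[-0.2,0.075,0],[-0.2,0.075,0],[-0.2,0.075,0],[-0.2,0.075,0]], delta_rot=[[0,0,0],[0,0,0],[0,0,0],[0,0,0],[0,0,0],[0,0,0],[0,0,0],[0,0,0]])

```text
time: 44.15
ee_pos: [0.5328, 0.0631, 0.1266]
eef_rot: [0.701, 0.713, -0.001, -0.001]
ft_force: [0.6, 0.4, 0.1]
width: 0.0763
grip_force: 0.0
```

Call:
play_rows(claw=[0.12,0.12,0.12,0.12,0.12], delta_pos=[[-0.2,0.075,0],[-0.15,0.06,0],[-0.085,0.035,0],[0,0,0.15],[0,0,0]], delta_rot=[[0,0,0],[0,0,0],[0,0,0],[0,0,0],[0,0,0]])

```text
time: 44.65
ee_pos: [0.566, -0.021, 0.094]
eef_rot: [0.701, 0.713, -0.002, -0.003]
ft_force: [-0.2, 0.1, -0.1]
width: 0.0764
grip_force: 0.0
```

```bash
python3 m.py .5695 -.0212 .0215 91
```

```text
t 44.65 pos [ 0.566 -0.021  0.094] psi 91.0 tilt 0.37 w 0.0764 grip 0.0 ft [-0.2  0.1 -0.1]
turn rows 1 each [-0.002  -0.0004 -0.0001] | shift total [-0.0012  0.0176  0.3623] rows>= 1 | now-axes shift [-0.0016  0.0199  0.3622]
```

Call:
play_rows(claw=[0.12,0.12,0.12,0.12,1,1,1,1], delta_pos=[[0,0.005,0],[0,0,0.12],[0,0,0.12],[0,0,0.1],[0,0,0],[0,0,0],[0,0,0],[0,0,0]], delta_rot=[[0,0,0],[0,0,0],[0,0,0],[0,0,0],[0,0,0],[0,0,0],[0,0,0],[0,0,0]])

```text
time: 45.45
ee_pos: [0.5706, -0.0209, 0.0314]
eef_rot: [0.701, 0.713, 0.001, 0.001]
ft_force: [-0.9, 0.7, 6.6]
width: 0.0576
grip_force: 20.0
```

Call:
play_rows(claw=[1,1,1,1,1,1,1,1], delta_pos=[[0,0,0],[0,0,0],[0,0,0],[0,0,-0.05],[0,0,-0.12],[0,0,-0.15],[0,0,-0.15],[0,0,-0.05]], delta_rot=[[0,0,0],[0,0,0],[0,0,0],[0,0,0],[0,0,0],[0,0,0],[0,0,0],[0,0,0]])

```text
time: 46.25
ee_pos: [0.571, -0.0211, 0.1374]
eef_rot: [0.701, 0.713, 0.001, 0.002]
ft_force: [0.5, 0.3, -2.4]
width: 0.0576
grip_force: 20.0
```

```bash
python3 m.py .484 .318 .0285 91
```

```text
t 46.25 pos [ 0.571  -0.0211  0.1374] psi 91.0 tilt 0.26 w 0.0576 grip 20.0 ft [ 0.5  0.3 -2.4]
turn rows 1 each [ 0.0014  0.0002 -0.0002] | shift total [ 1.7029 -0.4052  0.5444] rows>= 8 | now-axes shift [ 1.703  -0.4086  0.5414]
```

Call:
play_rows(claw=[1,1,1,1,1,1,1,1], delta_pos=[[0.1,-0.024,0],[0.18,-0.043,0],[0.2,-0.048,0],[0.2,-0.048,0],[0.2,-0.048,0],[0.2,-0.048,0],[0.2,-0.048,0],[0.2,-0.048,0]], delta_rot=[[0,0,0],[0,0,0],[0,0,0],[0,0,0],[0,0,0],[0,0,0],[0,0,0],[0,0,0]])

```text
time: 47.05
ee_pos: [0.4928, 0.2745, 0.1333]
eef_rot: [0.701, 0.713, -0.0, 0.0]
ft_force: [0.9, 0.1, -1.8]
width: 0.0574
grip_force: 20.0
```

Call:
play_rows(claw=[1,1,1,1,1,1], delta_pos=[[0.15,-0.035,0],[0.075,-0.015,0],[0,0,0.12],[0,0,0.15],[0,0,0],[0,0,0]], delta_rot=[[0,0,0],[0,0,0],[0,0,0],[0,0,0],[0,0,0],[0,0,0]])

```text
time: 47.65
ee_pos: [0.4825, 0.3181, 0.0798]
eef_rot: [0.701, 0.713, -0.001, -0.0]
ft_force: [0.4, 1.7, -1.9]
width: 0.0573
grip_force: 20.0
```

```bash
python3 m.py .484 .318 .0374 91
```

```text
t 47.65 pos [0.4825 0.3181 0.0798] psi 91.0 tilt 0.07 w 0.0573 grip 20.0 ft [ 0.4  1.7 -1.9]
turn rows 1 each [-0.0004  0.0002 -0.0002] | shift total [-0.0005  0.0075  0.212 ] rows>= 1 | now-axes shift [-0.0004  0.0077  0.212 ]
```

Call:
play_rows(claw=[1,1,1,1,1,0.2,0.2,0.2], delta_pos=[[0,0,0.08],[0,0,0.08],[0,0,0.03],[0,0,0.01],[0,0,0],[0,0,0],[0,0,0],[0,0,0]], delta_rot=[[0,0,0],[0,0,0],[0,0,0],[0,0,0],[0,0,0],[0,0,0],[0,0,0],[0,0,0]])

```text
time: 48.45
ee_pos: [0.4832, 0.3185, 0.0403]
eef_rot: [0.701, 0.713, 0.0, 0.0]
ft_force: [-0.0, 0.2, 0.1]
width: 0.0679
grip_force: 0.0
```

Call:
play_rows(claw=[0.2,0.2,0.2,0.15,0.15,0.12,0.12], delta_pos=[[0,0,0],[0,0,0],[0,0,-0.1],[0,0,-0.15],[0,0,-0.15],[0,0,-0.05],[0,0,0]], delta_rot=[[0,0,0],[0,0,0],[0,0,0],[0,0,0],[0,0,0],[0,0,0],[0,0,0]])

```text
time: 49.15
ee_pos: [0.4835, 0.3188, 0.131]
eef_rot: [0.701, 0.713, 0.001, 0.001]
ft_force: [-0.4, 0.1, -0.7]
width: 0.0759
grip_force: 0.0
```

```bash
python3 m.py .5671 .0748 .12 91; python3 - <<'E'
from h import *
c=snap("top",12)
for t in tins(c,(270,420,180,240)): print(t)
E
```

```text
t 49.15 pos [0.4835 0.3188 0.131 ] psi 91.0 tilt 0.15 w 0.0759 grip 0.0 ft [-0.4  0.1 -0.7]
turn rows 1 each [ 0.0008 -0.0003 -0.0002] | shift total [-1.2269  0.3966  0.0551] rows>= 6 | now-axes shift [-1.2267  0.3974  0.055 ]
```

```bash
python3 - <<'E'
from h import *
c=load("top",12); s=snap("side",12)
b=cv2.resize(c["pixels"][170:300,150:410],None,fx=1.9,fy=1.9,interpolation=cv2.INTER_CUBIC)
e=cv2.resize(s["pixels"][150:290,200:370],None,fx=1.75,fy=1.75,interpolation=cv2.INTER_CUBIC)
can=np.zeros((250,800,3),np.uint8); can[:247,:494]=b; can[:245,500:798]=e[:245,:298]
cv2.imwrite("pics/t12.png",can[:,:,::-1])
E
```

```text
(no output)
```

View pics/t12.png

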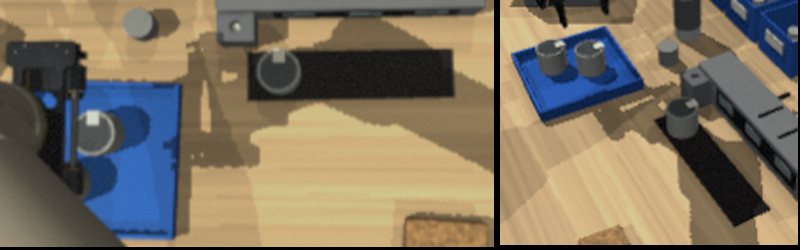

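Call:
play_rows(claw=[0.12,0.12,0.12,0.12,0.12,0.12,0.12,0.12], delta_pos=[[-0.1,0.03,0],[-0.18,0.06,0],[-0.2,0.065,0],[-0.2,0.065,0],[-0.2,0.065,0],[-0.2,0.065,0],[-0.147,0.048,0],[0,0,0.15]], delta_rot=[[0,0,0],[0,0,0],[0,0,0],[0,0,0],[0,0,0],[0,0,0],[0,0,0],[0,0,0]])

```text
time: 50.05
ee_pos: [0.5696, 0.0685, 0.1005]
eef_rot: [0.704, 0.71, 0.001, 0.002]
ft_force: [0.7, 0.4, -0.4]
width: 0.0766
grip_force: 0.0
```

Call:
play_rows(claw=[0.05,0.05,0.05], delta_pos=[[0,0,0.1],[0,0,0],[0,0,0]], delta_rot=[[0,0,0],[0,0,0],[0,0,0]])

```text
time: 50.35
ee_pos: [0.5659, 0.0745, 0.0791]
eef_rot: [0.701, 0.713, -0.001, -0.001]
ft_force: [0.5, 0.1, -0.1]
width: 0.0821
grip_force: 0.0
```

```bash
python3 m.py .5671 .0748 .0225 91
```

```text
t 50.35 pos [0.5659 0.0745 0.0791] psi 91.0 tilt 0.1 w 0.0821 grip 0.0 ft [ 0.5  0.1 -0.1]
turn rows 1 each [-0.0006 -0.0001  0.    ] | shift total [0.0012 0.006  0.2831] rows>= 1 | now-axes shift [0.0011 0.0065 0.2831]
```

Call:
play_rows(claw=[0.05,0.05,0.05,0.05,1,1,1,1], delta_pos=[[0,0.003,0.1],[0,0,0.1],[0,0,0.078],[0,0,0],[0,0,0],[0,0,0],[0,0,0],[0,0,0]], delta_rot=[[0,0,0],[0,0,0],[0,0,0],[0,0,0],[0,0,0],[0,0,0],[0,0,0],[0,0,0]])

```text
time: 51.15
ee_pos: [0.5675, 0.0743, 0.0248]
eef_rot: [0.701, 0.713, 0.0, 0.0]
ft_force: [0.1, 0.3, 0.2]
width: 0.0586
grip_force: 0.0
```

Call:
play_rows(claw=[1,1,1,1,1,1,1,1], delta_pos=[[0,0,0],[0,0,0],[0,0,0],[0,0,-0.05],[0,0,-0.12],[0,0,-0.15],[0,0,-0.15],[0,0,-0.05]], delta_rot=[[0,0,0],[0,0,0],[0,0,0],[0,0,0],[0,0,0],[0,0,0],[0,0,0],[0,0,0]])

```text
time: 51.95
ee_pos: [0.5683, 0.0748, 0.1313]
eef_rot: [0.701, 0.713, 0.001, 0.001]
ft_force: [0.8, 0.2, -1.5]
width: 0.0576
grip_force: 20.0
```

```bash
python3 m.py .414 .273 .0295 91
```

```text
t 51.95 pos [0.5683 0.0748 0.1313] psi 91.0 tilt 0.22 w 0.0576 grip 20.0 ft [ 0.8  0.2 -1.5]
turn rows 1 each [ 0.0012 -0.0001 -0.0001] | shift total [ 1.0043 -0.7541  0.5091] rows>= 6 | now-axes shift [ 1.004  -0.7564  0.5063]
```

Call:
play_rows(claw=[1,1,1,1,1,1,1,1], delta_pos=[[0.08,-0.06,0],[0.15,-0.113,0],[0.17,-0.128,0],[0.17,-0.128,0],[0.17,-0.128,0],[0.15,-0.113,0],[0.114,-0.085,0],[0,0,0]], delta_rot=[[0,0,0],[0,0,0],[0,0,0],[0,0,0],[0,0,0],[0,0,0],[0,0,0],[0,0,0]])

```text
time: 52.75
ee_pos: [0.4087, 0.2759, 0.1274]
eef_rot: [0.699, 0.715, -0.001, -0.001]
ft_force: [-0.0, -0.4, -2.3]
width: 0.0581
grip_force: 20.0
```

Call:
play_rows(claw=[1,1,1,1,1], delta_pos=[[0,0,0.12],[0,0,0.15],[0,0,0.1],[0,0,0],[0,0,0]], delta_rot=[[0,0,0],[0,0,0],[0,0,0],[0,0,0],[0,0,0]])

```text
time: 53.25
ee_pos: [0.4123, 0.2723, 0.054]
eef_rot: [0.701, 0.713, -0.001, -0.0]
ft_force: [0.5, 0.5, -1.4]
width: 0.0578
grip_force: 20.0
```

```bash
python3 m.py .414 .273 .0305 91
```

```text
t 53.25 pos [0.4123 0.2723 0.054 ] psi 91.0 tilt 0.08 w 0.0578 grip 20.0 ft [ 0.5  0.5 -1.4]
turn rows 1 each [-0.0004  0.0001 -0.0001] | shift total [0.0033 0.0084 0.1176] rows>= 1 | now-axes shift [0.0033 0.0086 0.1176]
```

Call:
play_rows(claw=[1,1,1,1,1,0.2,0.2,0.2], delta_pos=[[0,0,0.05],[0,0,0.04],[0,0,0.02],[0,0,0.005],[0,0,0],[0,0,0],[0,0,0],[0,0,0]], delta_rot=[[0,0,0],[0,0,0],[0,0,0],[0,0,0],[0,0,0],[0,0,0],[0,0,0],[0,0,0]])

```text
time: 54.05
ee_pos: [0.413, 0.2727, 0.0314]
eef_rot: [0.701, 0.713, 0.0, 0.0]
ft_force: [0.0, 0.4, 0.9]
width: 0.0683
grip_force: 0.0
```

Call:
play_rows(claw=[0.2,0.2,0.2,0.15,0.15,0.12,0.12,0.12], delta_pos=[[0,0,0],[0,0,0],[0,0,-0.1],[0,0,-0.15],[0,0,-0.2],[0,0,-0.2],[0,0,-0.2],[0,0,-0.1]], delta_rot=[[0,0,0],[0,0,0],[0,0,0],[0,0,0],[0,0,0],[0,0,0],[0,0,0],[0,0,0]])

```text
time: 54.85
ee_pos: [0.4134, 0.2734, 0.2245]
eef_rot: [0.701, 0.713, 0.002, 0.001]
ft_force: [0.6, 0.5, -0.2]
width: 0.0766
grip_force: 0.0
```

Call:
play_rows(claw=[0,0,0,0,0,0,0,0], delta_pos=[[-0.1,0,0],[-0.2,0,0],[-0.2,0,0],[-0.2,0,0],[-0.2,0,0],[-0.2,0,0],[-0.1,0,0],[0,0,0]], delta_rot=[[0,0,0],[0,0,0],[0,0,0],[0,0,0],[0,0,0],[0,0,0],[0,0,0],[0,0,0]])

```text
time: 55.65
ee_pos: [0.4167, 0.0296, 0.2211]
eef_rot: [0.703, 0.711, -0.0, 0.0]
ft_force: [-0.5, 0.5, -0.1]
width: 0.0869
grip_force: 0.0
```

```bash
python3 m.py .414 .1 .25 91; python3 - <<'E'
from h import *
c=snap("top",13); s=snap("side",13)
for t in tins(c,(150,260,200,305),zt=.055): print(t[0],np.round((t[0]-[.449,.3202])*1000,1),t[1:])
b=cv2.resize(c["pixels"][200:305,150:260],None,fx=3,fy=3,interpolation=cv2.INTER_CUBIC)
e=cv2.resize(s["pixels"][285:375,285:375],None,fx=4.5,fy=4.5,interpolation=cv2.INTER_CUBIC)
d=cv2.resize(c["pixels"][225:300,430:525],None,fx=3.2,fy=3.2,interpolation=cv2.INTER_CUBIC)
g=cv2.resize(s["pixels"][150:230,200:300],None,fx=3,fy=3,interpolation=cv2.INTER_CUBIC)
can=np.zeros((600,750,3),np.uint8); can[:b.shape[0],:b.shape[1]]=b; can[:e.shape[0],340:340+e.shape[1]]=e
can[320:320+g.shape[0],:g.shape[1]]=g; can[355+55:355+55+190,340:340+304]=d[40:230]
cv2.imwrite("pics/fin.png",can[:,:,::-1])
E
```

```text
t 55.65 pos [0.4167 0.0296 0.2211] psi 90.7 tilt 0.04 w 0.0869 grip 0.0 ft [-0.5  0.5 -0.1]
turn rows 1 each [-0.      0.0002 -0.0017] | shift total [ 0.352  -0.0074 -0.1447] rows>= 2 | now-axes shift [ 0.3519 -0.0093 -0.145 ]
[0.412  0.2776] [-37.  -42.6] (-1.7, 20.8, 1.04)
[0.4152 0.3647] [-33.8  44.5] (3.0, 19.9, 1.04)
[0.4821 0.3215] [33.1  1.3] (1.2, 20.7, 1.03)
[0.412  0.2776] [-37.  -42.6] (-1.9, 19.1, 0.87)
[0.4821 0.3215] [33.1  1.3] (1.1, 19.2, 0.86)
```

View pics/fin.png

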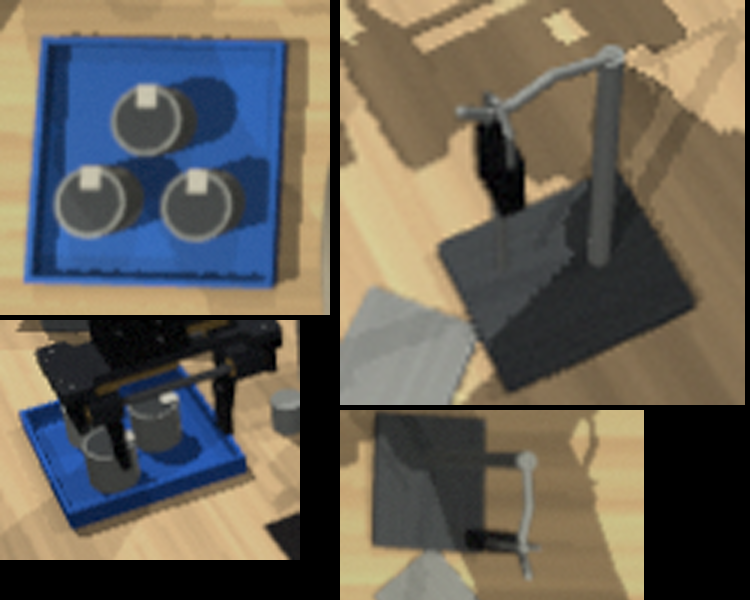

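All three tins stand upright inside the bin, about 35 to 45 mm from its centre. The stylus hangs in the hook's dip just as it did at the start, and the gripper is clear of everything.

```bash
python3 -c "
from bench import r
print(r.close_job())"
```

```text
the job is handed in; nothing more can be done
None
```

I handed in the job with every step done as far as the cameras and force readings show: all three tins were read on the strip with the button pressed by the stylus, and they now stand upright in the bin with the stylus back on its hook; no verdict came back.

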